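# Press two dowel pins flush in a mounting bar, turning it end for end in the arbor press

### The job

Take the aluminium mounting bar from the sloping rack, lay it pins up in the nest of the arbor press, one end butted against the end stop, let go, and pull the lever down until the ram has pressed that end's dowel pin flush. Then turn the bar end for end so that its other end butts against the stop, press the second pin flush the same way, and leave the bar in the nest with the lever sprung back up. Push the pins in with the press only, never with the fingers, and leave the carton, stapler and keys where they are.

Things in the scene. Friction and masses are not known exactly. Their poses are not given: they have to be found in the camera images.
- press: Grey bench arbor press fixed to the bench: base 330 x 130 mm, 30 mm high, column at the back, 240 mm high. Origin on the bench under the ram's axis; x points from the operator's side to the column, y to the press's left, z up. Its head stands over x -28 to +100, y +-30 mm, underside 125 mm above the bench, so a bar must come in from the front, low under the ram, and leave the same way.
- nest_mid (a point): Where the bar's centre lies when it is fully home in the nest (99 mm before the ram's axis, 59 mm above the bench); axes as the press. The bar lies along x on two steel blocks with tops 52 mm above the bench (57 to 119 mm behind this point and 64 to 106 mm before it). Between them the base is bare, top at 30 mm, 130 mm wide: room for the fingers.
- press_stop (a point): Centre of the end stop's face, where the middle of the bar's end face lies when home (21 mm behind the ram's axis, 59 mm above the bench; stop top at 86 mm). Axes as the press. On each nest block two side rails 45 mm apart guide the bar (2.5 mm play a side); they lean outward at the top and reach 61 mm above the bench.
- ram (a joint): Travel of the ram downward, m; 0 = up. Geared to the lever: 24.5 mm per radian. At 0 its round face (24 mm across) lies 93 mm above the bench, 27 mm above the top face of a bar lying in the nest, 20 mm above a proud pin.
- lever (a joint): Angle of the press lever, rad; 0 = up at rest (48 degrees above level, leaning to the operator); grows as the grip is pulled down and towards the operator. A spring (0.6 to 0.9 N m) returns it when let go. At about 1.10 rad the ram meets the top face of a bar in the nest and the pin is flush; the lever's own stop is at 1.22. Pressing a pin takes about 10 N at the grip.
- lever_grip (a point): Middle of the lever's black grip (moves with it): a level round handle along the press's y, 23 mm thick, 74 mm long, on the press's right (128 mm right of the ram's axis), 170 mm from the pivot. Its middle is 290 mm above the bench at rest, about 122 mm at full stroke. Can be pushed down from above with shut fingers.
- lever_pivot (a point): Fixed point on the lever's pivot axis (along the press's y), abreast of the middle of the grip, which moves about this point on a circle of 170 mm in the press's x-z plane. Axes as the press.
- bar_center (a point): Centre of the mounting bar, half-way up: flat aluminium bar 240 mm long (its y), 40 wide (x), 14 thick (z, out of the face with the pins), about 0.45 kg. An upright steel ear on the top face, 28 wide, 16 thick, 30 high, 52 mm from the middle towards +y, puts the balance point about 14 mm from the middle on that side. It starts on the rack, tilted 35 degrees to the operator.
- bar_end_ear (a point): Middle of the bar's end face on the side of the ear (120 mm from the centre).
- bar_end_plain (a point): Middle of the bar's other end face (120 mm from the centre).
- pin_ear (a joint): How far the dowel pin near the ear's end has been pressed in, m: 0 = stands 7 mm proud of the top face, 0.007 = flush. The pin is 10 mm thick and 20 mm from the bar's end, on the centre line; it moves at about 36 N. It may start up to 1.5 mm in.
- pin_plain (a joint): The same for the pin 20 mm from the plain end.
- rack: Sloping rack of 10 mm round steel bar, fixed on the bench: two arms 170 mm apart sloping up away from the operator at 35 degrees, each with an upturned toe (16 mm) at its lower end. The bar lies across them; its middle 150 mm is free all round for the fingers. Origin on the bench under the bar's place (underside 105 mm up); x uphill, y left. Top 135 mm high.
- carton_center (a point): Small blue carton, 46 x 65 x 32 mm; bystander.
- stapler_center (a point): Red stapler, 36 x 150 x 49 mm; bystander.
- keys_center (a point): Bunch of keys, 112 x 120 x 8 mm; bystander.

How it is judged (in metres and radians):
On the way, in this order (a step that is already met when the one before it is completed fails the run):
1. the bar lies fully home in the nest, one end against the stop, let go (((x of bar_end_ear in the frame of press_stop between -0.007 and 0.003 m and y of bar_end_ear in the frame of press_stop between -0.005 and 0.005 m and z of bar_end_ear in the frame of press_stop between -0.003 and 0.003 m and y of bar_end_plain in the frame of press_stop between -0.007 and 0.007 m and z of bar_end_plain in the frame of press_stop between -0.004 and 0.004 m) or (x of bar_end_plain in the frame of press_stop between -0.007 and 0.003 m and y of bar_end_plain in the frame of press_stop between -0.005 and 0.005 m and z of bar_end_plain in the frame of press_stop between -0.003 and 0.003 m and y of bar_end_ear in the frame of press_stop between -0.007 and 0.007 m and z of bar_end_ear in the frame of press_stop between -0.004 and 0.004 m)) and contact force between the fingers and bar below 0.3 N), for 0.2 s.
2. with the lever pulled down, the pin at the stop's end is flush (((x of bar_end_ear in the frame of press_stop between -0.007 and 0.003 m and y of bar_end_ear in the frame of press_stop between -0.005 and 0.005 m and z of bar_end_ear in the frame of press_stop between -0.003 and 0.003 m and y of bar_end_plain in the frame of press_stop between -0.007 and 0.007 m and z of bar_end_plain in the frame of press_stop between -0.004 and 0.004 m and value of joint pin_ear above 0.0062 m) or (x of bar_end_plain in the frame of press_stop between -0.007 and 0.003 m and y of bar_end_plain in the frame of press_stop between -0.005 and 0.005 m and z of bar_end_plain in the frame of press_stop between -0.003 and 0.003 m and y of bar_end_ear in the frame of press_stop between -0.007 and 0.007 m and z of bar_end_ear in the frame of press_stop between -0.004 and 0.004 m and value of joint pin_plain above 0.0062 m)) and value of joint lever above 0.9 rad), for 0.05 s.
3. the bar is turned end for end and fully home again, the other end against the stop, let go (((value of joint pin_ear above 0.0062 m and x of bar_end_plain in the frame of press_stop between -0.007 and 0.003 m and y of bar_end_plain in the frame of press_stop between -0.005 and 0.005 m and z of bar_end_plain in the frame of press_stop between -0.003 and 0.003 m and y of bar_end_ear in the frame of press_stop between -0.007 and 0.007 m and z of bar_end_ear in the frame of press_stop between -0.004 and 0.004 m) or (value of joint pin_plain above 0.0062 m and x of bar_end_ear in the frame of press_stop between -0.007 and 0.003 m and y of bar_end_ear in the frame of press_stop between -0.005 and 0.005 m and z of bar_end_ear in the frame of press_stop between -0.003 and 0.003 m and y of bar_end_plain in the frame of press_stop between -0.007 and 0.007 m and z of bar_end_plain in the frame of press_stop between -0.004 and 0.004 m)) and contact force between the fingers and bar below 0.3 N), for 0.2 s.
4. with the lever pulled down, the second pin is flush too (value of joint each of pin_ear, pin_plain above 0.0062 m and value of joint lever above 0.9 rad), for 0.05 s.
At the end, for the whole second after the job is handed in: Both pins flush with the top face (at most 0.8 mm proud), the bar let go and at rest flat in the nest with one end within 7 mm of the end stop, and the lever sprung back up (below 0.15 rad) (all of step 1 and value of joint each of pin_ear, pin_plain above 0.0062 m and value of joint lever below 0.15 rad and linear speed of bar below 0.02 m/s); the robot touches nothing.
It fails at once if a pin is pushed with the fingers (over 4 N) (contact force between the fingers and pin_ear above 4 N or contact force between the fingers and pin_plain above 4 N).
It fails at once if the carton, stapler or keys are moved by more than 30 mm (distance of any of carton_center, stapler_center, keys_center from where it was at the start of the episode above 0.03 m).
It also fails if it takes over 72 s, if anything falls off the work surface, if the arm or the gripper's body presses on something with over 40 N, if the wrist force passes 120 N, or if a joint passes its speed limit or range.

### The arm

A 7-joint arm with a two-finger parallel gripper is mounted at the origin on a cart in front of the work surface, level with it; the furniture and walls round the work are solid. World frame = base frame: x ahead of the robot, y to its left, z up, the work surface at z = 0. Lengths are in mm, angles in rad, forces in N, time in s.
With the tool pointing down it reaches from about 400 to 900 mm from the base axis. Payload 5.5 kg.
Tool frame: the origin (TCP) lies midway between the tips of the shut fingers; the grasp point (between the pads) lies 19 mm behind it; z points along the fingers, y is the direction in which the jaws open and shut (so a half turn about z gives the same grasp; the last joint's range is limited). The gripper opens to 92 mm and grips with 3 to 60 N. Pads are 19 mm wide; open, the fingers measure 130 mm over their backs; the gripper's body (75 mm by 190 mm) begins 47 mm behind the grasp point.
Start: joints at [1.38, 0.501, -0.427, 1.55, 0.221, 1.138, -0.21], TCP at [284.983, -584.196, 190.029] pointing down, gripper open.
Joint ranges: [-2.88, 2.88], [-0.31, 2.03], [-1.54, 1.56], [0.2, 2.42], [-1.41, 4.55], [0.19, 2.02], [-2.57, 2.57]. Speed limits (rad/s): [2.57, 2.57, 3.14, 3.14, 3.14, 3.14, 3.14].

### API

Orientations are given as [roll, pitch, yaw] about the fixed x, y, z axes, in that order (R = Rz(yaw) Ry(pitch) Rx(roll)).
In Python, from cell import manip gives the robot as it stands.
- The arm moves only by the tool step_arm, never from a script. Its arguments are lists of equal length, an entry for each row: "slide": the shift along the tool's x, y, z in units of 25 cm (1.0 is 25 cm), a list of three; "turn": the turn, a rotation vector about the tool's x, y, z in units of 90 degrees (1.0 is 90 degrees), a list of three; "jaw": the gripper's target within -1 to 1 (shut at 1, half-way at 0, fully open at -1). A call has 1 to 8 rows; each row is the pose to reach, as a shift and turn from the pose measured when the call began, along the tool's axes at that moment; what a row does not reach only later rows make up. A row lasts 1/10 s, in which the tool goes at most 50 mm and 8.59 degrees, less where a joint would pass 70% of its speed; a pose out of reach is approached as far as the arm can. A call with a number of a shift or a turn outside -1 to 1 is refused whole. A call with a gripper value outside its range is refused whole. The fingers move at their own pace and stop on an object; "squeeze" is the grip in N (left out, the last holds). Time passes only in rows, so rows that repeat a pose let the fingers close. It gives the time, the measured TCP pose, the force and the opening at its end, in the units of the state.
- manip.state(): the state, without advancing time (a new reading comes with each control period).
- manip.grab_frame(name): name is "side" or "top" or "wrist"; returns the picture (420x560x3 uint8, blue, green, red); there is no depth.
- manip.camera_params(name): a dict with "mtx" (3x3 intrinsics, pixels), "cam_to_world" (4x4, takes a point from camera to world coordinates). Camera axes: x right, y up, looking along -z (the intrinsics and any distortion apply to the point x, -y, -z); pixel columns grow to the right and rows downward; lengths in mm; the calibration is good to about 2 mm. The wrist camera is an equidistant fisheye: a pixel r from the principal point sees the ray r / f radians off the axis. A picture is of the moment at which its call begins: read the wrist's pose just before it. camera_params takes no time and is no camera call; for the wrist camera it gives the pose at the moment of the call.
- manip.finish_job(): hands the job in, once; it reports no verdict.
Trained networks look in the newest picture that a camera, given by its name, has taken for a name from the list of things; names that differ only in an ending like _2 or _b are one class to them, and where a whole thing is asked for, a point or a joint stands for the part that bears it (a point fixed in the world has none). Each returns a list of dicts, best first, with "confidence" (0 to 1); they miss things now and then, are a little off and sometimes report something else, mostly with a low value. They report only what shows in the picture. A call takes as long as a camera call.
- manip.recognise(camera, name): "extent" ([left, top, width, height] in pixels, round what is visible of it).
- manip.regions_of(camera, name): "pixels" (420x560 bool, what is visible of it) and "extent" ([left, top, width, height] in pixels, round what is visible of it).
The state is a dict: "t": time; "qpos": joint angles; "joint_vel": joint speeds; "joint_efforts": joint torques, N m; "tcp_pos": TCP position; "ee_rot": TCP orientation; "wrist_force": force on the tool from outside, world axes, zero at the start; "ft_torque": the same for the moment, N m; "gripper_width": finger opening in mm.
Only numpy, scipy, OpenCV 4.12 (cv2) and the standard library are available. Lean on these libraries where they do the work, as an engineer would, in place of code of your own. Each camera call takes 0.05 s, during which the arm holds its last target.

## Working session

There is one attempt and no reset: what is moved stays moved. The work goes in short steps, Python scripts to look and compute and a tool call to move; the robot and the scene stay as the last step left them, time stands still between calls to the robot, and variables do not carry over. Pictures are saved under pics/ and viewed, and the job is handed in when it is done.

Besides the shell and the picture viewer there is one more tool, called after "Call:" as name(argument=value, ...) on one line, values as JSON. step_arm: Moves the arm, as the interface text tells. Its arguments: {"type":"object","properties":{"slide":{"type":"array"},"turn":{"type":"array"},"jaw":{"type":"array"},"squeeze":{"type":"number"}},"required":["slide","turn","jaw"]}

```bash
ls; mkdir -p pics; python3 - <<'E'
from cell import manip
import cv2
print(manip.state())
for n in ("side","top","wrist"):
    f=manip.grab_frame(n); cv2.imwrite(f"pics/{n}0.png",f)
    p=manip.camera_params(n); print(n,p)
E
```

```text
pics
{'t': 0.0, 'qpos': array([ 1.3802149 ,  0.50188222, -0.42679887,  1.55147285,  0.22081863,
        1.13828889, -0.21027593]), 'joint_vel': array([ 4.62445194e-05, -5.87173669e-04,  2.59561669e-04,  2.31333547e-03,
       -3.01976188e-04, -8.64304105e-05,  9.62543340e-05]), 'joint_efforts': array([ 3.80790843e-04, -5.66599309e+01, -5.81557542e+00, -2.79112190e+01,
       -6.85582473e-02,  3.07108811e-02,  2.01647281e-04]), 'tcp_pos': array([ 284.55709168, -583.52725253,  188.94804743]), 'ee_rot': array([-3.13960542e+00, -6.18767895e-05,  4.53879392e-01]), 'wrist_force': array([ 0.21310118, -0.5046725 ,  0.23253784]), 'ft_torque': array([ 0.02374186, -0.01901283,  0.03423346]), 'gripper_width': 91.79432840391475}
side {'mtx': array([[456.22271653,   0.        , 284.91605767],
       [  0.        , 456.22271653, 202.35884262],
       [  0.        ,   0.        ,   1.        ]]), 'cam_to_world': array([[-8.62218586e-01,  2.60045763e-01, -4.34689902e-01,
         7.21885036e+01],
       [-5.06273186e-01, -4.70076730e-01,  7.22990545e-01,
         9.65491048e+02],
       [-1.63269801e
[... 503 characters left out ...]
,
       [-4.34322955e-03,  9.02429123e-02,  9.95910314e-01,
         1.22774192e+03],
       [ 0.00000000e+00,  0.00000000e+00,  0.00000000e+00,
         1.00000000e+00]])}
wrist {'mtx': array([[325.1922621 ,   0.        , 273.81168754],
       [  0.        , 325.1922621 , 206.68129861],
       [  0.        ,   0.        ,   1.        ]]), 'cam_to_world': array([[ 4.38990382e-01,  8.66851067e-01,  2.36340162e-01,
         3.48834421e+02],
       [-8.98491076e-01,  4.23855747e-01,  1.14280761e-01,
        -5.53581484e+02],
       [-1.10973612e-03, -2.62517682e-01,  9.64926544e-01,
         3.83537973e+02],
       [ 0.00000000e+00,  0.00000000e+00,  0.00000000e+00,
         1.00000000e+00]])}
```

View pics/side0.png

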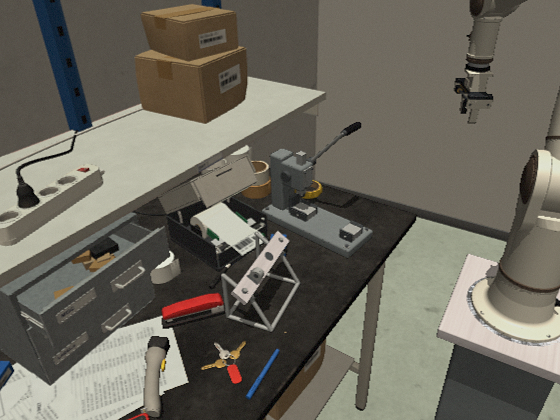

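View pics/top0.png

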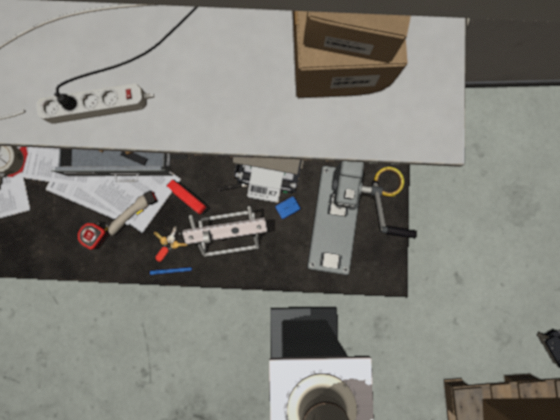

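View pics/wrist0.png

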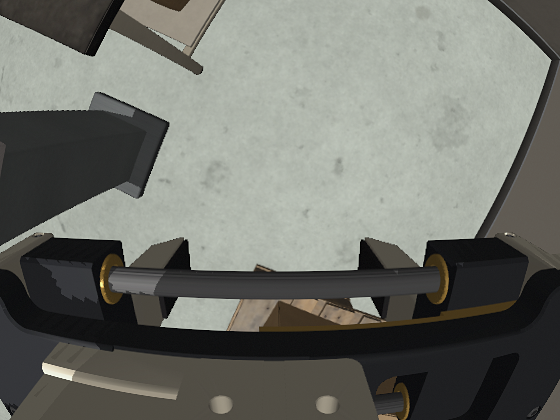

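```bash
python3 - <<'E'
import cv2
s=cv2.imread("pics/side0.png");t=cv2.imread("pics/top0.png")
c=s[110:340,150:390]; cv2.imwrite("pics/side0c.png",cv2.resize(c,None,fx=2.6,fy=2.6,interpolation=cv2.INTER_CUBIC)[:600])
c=t[145:285,150:430]; cv2.imwrite("pics/top0c.png",cv2.resize(c,None,fx=2.8,fy=2.8,interpolation=cv2.INTER_CUBIC))
from cell import manip
for n in ("side","top"):
  for o in ("press","ram","lever_grip","lever","bar_center","rack","pin_ear","pin_plain","carton_center","stapler_center","keys_center"):
    r=manip.recognise(n,o); print(n,o,[( [int(v) for v in d["extent"]],round(d["confidence"],2)) for d in r[:2]])
print(manip.state()['t'])
E
```

```text
side press [([262, 122, 110, 135], 0.71)]
side ram [([292, 153, 12, 42], 0.6)]
side lever_grip [([309, 124, 49, 39], 0.67)]
side lever [([309, 122, 53, 43], 0.66)]
side bar_center [([228, 234, 57, 69], 0.76)]
side rack [([222, 231, 75, 97], 0.61)]
side pin_ear []
side pin_plain []
side carton_center []
side stapler_center [([161, 293, 63, 33], 0.78)]
side keys_center [([202, 342, 44, 39], 0.62), ([294, 152, 9, 44], 0.37)]
top press [([307, 161, 106, 113], 0.9)]
top ram [([363, 178, 53, 59], 0.7), ([163, 179, 43, 33], 0.49)]
top lever_grip [([361, 180, 57, 57], 0.79)]
top lever [([361, 176, 53, 64], 0.82)]
top bar_center [([178, 217, 88, 25], 0.56)]
top rack [([188, 205, 72, 49], 0.95)]
top pin_ear []
top pin_plain []
top carton_center [([276, 199, 22, 20], 0.6)]
top stapler_center [([167, 179, 40, 33], 0.76)]
top keys_center [([150, 225, 32, 38], 0.83)]
1.25
```

View pics/side0c.png

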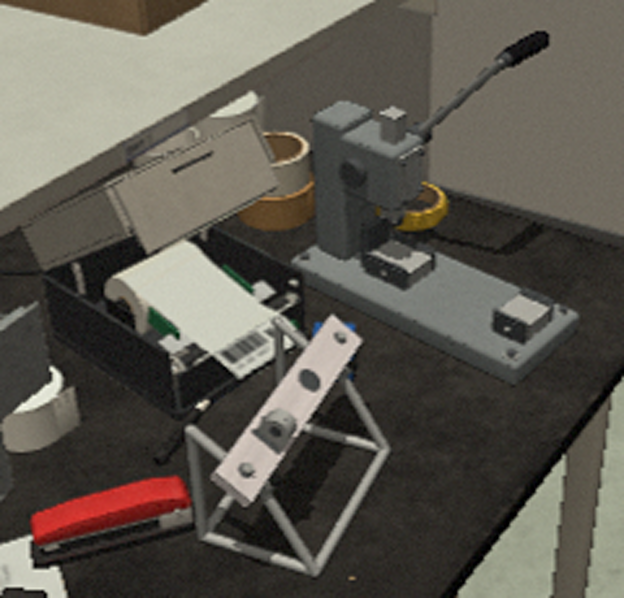

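View pics/top0c.png

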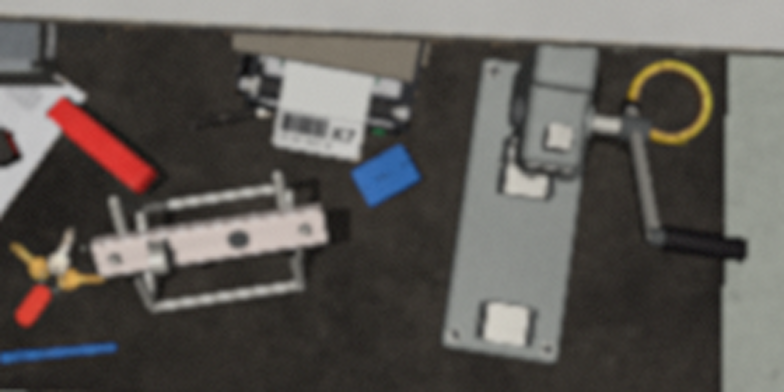

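```bash
python3 - <<'E'
import cv2
s=cv2.imread("pics/side0.png");t=cv2.imread("pics/top0.png")
def crop(im,x0,y0,w,h,f,name):
    c=cv2.resize(im[y0:y0+h,x0:x0+w],None,fx=f,fy=f,interpolation=cv2.INTER_CUBIC)
    for k in range(0,w,10):
        cv2.putText(c,str(x0+k),(k*f,8),0,.3,(0,255,255),1); cv2.line(c,(k*f,0),(k*f,h*f),(0,120,120),1) if 0 else cv2.line(c,(k*f,10),(k*f,16),(0,255,255),1)
    for k in range(0,h,10):
        cv2.putText(c,str(y0+k),(0,k*f+4),0,.3,(0,255,255),1); cv2.line(c,(22,k*f),(28,k*f),(0,255,255),1)
    cv2.imwrite("pics/"+name,c)
crop(t,300,155,120,125,6 if 0 else 4,"tp.png")
crop(t,170,195,110,70,7,"tb.png")
crop(s,255,115,130,145,4,"sp.png")
crop(s,215,225,90,110,5,"sb.png")
E
```

```text
(no output)
```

View pics/tp.png

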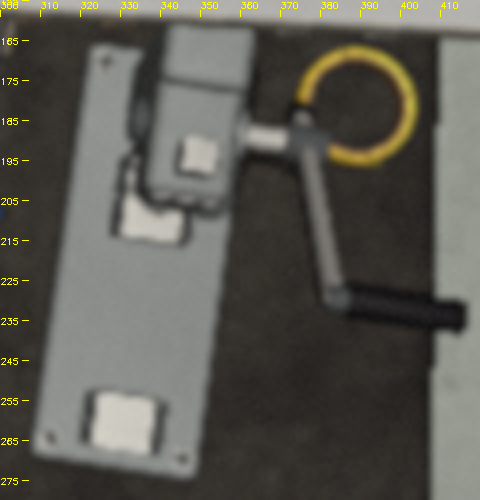

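View pics/tb.png

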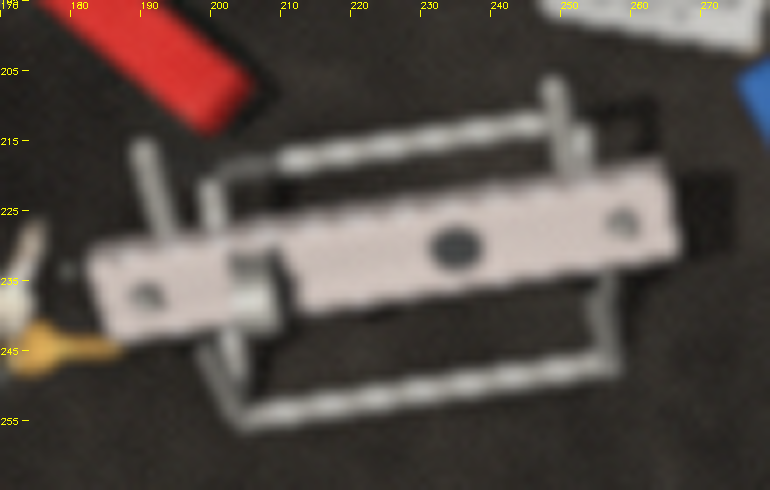

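View pics/sp.png

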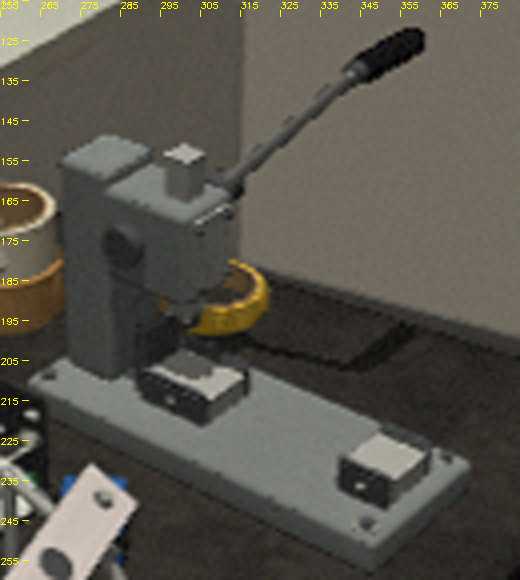

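View pics/sb.png

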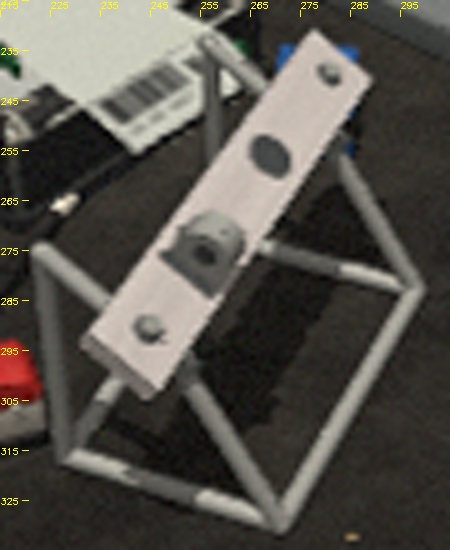

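```bash
cat > h.py <<'E'
import numpy as np, cv2
from cell import manip
from scipy.spatial.transform import Rotation as R
C={n:manip.camera_params(n) for n in("side","top")}
def ray(n,px,p=None):
    p=p or C[n]; K=p["mtx"];T=p["cam_to_world"]
    u=(px[0]-K[0,2])/K[0,0]; v=(px[1]-K[1,2])/K[1,1]
    if n=="wrist":
        r=np.hypot(u,v); s=np.sin(r)/r if r>1e-9 else 1; d=np.array([u*s,-v*s,-np.cos(r)])
    else: d=np.array([u,-v,-1])
    return T[:3,3],T[:3,:3]@(d/np.linalg.norm(d))
def atz(n,px,z,p=None):
    o,d=ray(n,px,p); return o+d*(z-o[2])/d[2]
def tri(a,b):
    A=np.zeros((3,3));B=np.zeros(3)
    for o,d in (a,b):
        P=np.eye(3)-np.outer(d,d);A+=P;B+=P@o
    X=np.linalg.solve(A,B); return X,[np.linalg.norm((np.eye(3)-np.outer(d,d))@(X-o)) for o,d in(a,b)]
def proj(n,X,p=None):
    p=p or C[n]; K=p["mtx"];T=p["cam_to_world"]; X=np.atleast_2d(X)
    c=(X-T[:3,3])@T[:3,:3]; x,y,z=c[:,0],-c[:,1],-c[:,2]
    if n=="wrist":
        h=np.hypot(x,y);th=np.arctan2(h,z);s=th/np.maximum(h,1e-9)
    else: s=1/z
    return np.c_[K[0,2]+K[0,0]*x*s,K[1,2]+K[1,1]*y*s]
E
python3 - <<'E'
from h import *
np.set_printoptions(precision=1,suppress=True)
T=lambda u,v:(300+u/4-.4,155+v/4-.4)
print("fb top",atz("top",T(125.5,422),52),"side",atz("side",(255+387/4-.4,115+455/4-.4),52))
a=np.mean([atz("top",T(*q),52)for q in[(118,236),(183,243)]],0);print("rb front",a)
print([atz("top",T(*q),30)for q in[(33,452),(197,475),(90,45)]])
S=lambda u,v:(255+u/4-.4,115+v/4-.4)
print([atz("side",S(*q),30)for q in[(30,383),(372,555),(470,463)]])
print("grip",tri(ray("top",T(410,309)),ray("side",S(393,53))))
B=lambda u,v:(170+u/7-.43,195+v/7-.43); D=lambda u,v:(215+u/5-.4,225+v/5-.4)
for n,q,w in [("pinE",(148,297),(148,328)),("pinP",(623,222),(329,73)),("hole",(456,248),(270,156)),("ePl_up",(657,165),(316,31)),("ePl_lo",(680,253),(371,78)),("eE_up",(90,262),(83,342)),("eE_lo",(113,343),(152,390))]:
    print(n,tri(ray("top",B(*q)),ray("side",D(*w))))
E
```

```text
fb top [454.1 -38.6  52. ] side [455.4 -37.   52. ]
rb front [593.4 -62.6  52. ]
[array([431.5,  31.1,  30. ]), array([411.1, -95.5,  30. ]), array([751.2, -23.4,  30. ])]
[array([748.1, -19.2,  30. ]), array([428.9,  46.3,  30. ]), array([409.8, -86. ,  30. ])]
grip (array([ 530.1, -183.7,  289.5]), [np.float64(0.08808374474706142), np.float64(0.0880837447469763)])
pinE (array([533.6, 376. , 117. ]), [np.float64(1.4917141735419588), np.float64(1.491714173541848)])
pinP (array([560.1, 177.9, 116.6]), [np.float64(0.9701083474824082), np.float64(0.9701083474824109)])
hole (array([551.1, 247.8, 115.9]), [np.float64(1.3248081196659816), np.float64(1.324808119666165)])
ePl_up (array([580.5, 161.6, 125.5]), [np.float64(1.7510377860076909), np.float64(1.7510377860077895)])
ePl_lo (array([547.8, 155.2, 102.9]), [np.float64(1.7541600326197155), np.float64(1.7541600326197886)])
eE_up (array([549.6, 399.8, 120.9]), [np.float64(2.7191365617672227), np.float64(2.719136561767329)])
eE_lo (array([516.8, 394.9, 103.9]), [np.float64(3.6479651223694662), np.float64(3.6479651223696345)])
```

```bash
python3 - <<'E'
from h import *
np.set_printoptions(precision=1,suppress=True)
print(tri(ray("top",(465,163)),ray("side",(326,93))))
p=np.array([284.6,-583.5,188.9]); Rm=R.from_euler("xyz",[-3.1396,0,.4539])
def move(q,rpy):
    print("slide",Rm.inv().apply(np.array(q)-p)/250,"turn",(Rm.inv()*R.from_euler("xyz",rpy)).as_rotvec()/(np.pi/2))
move([400,-300,330],[np.pi,0,0]); move([425,-60,300],[np.pi,0,0])
E
```

```text
(array([ 690.9, -333.4,  321.1]), [np.float64(0.5259002240490643), np.float64(0.5259002240486943)])
slide [ 0.9 -0.8 -0.6] turn [-0.   0.   0.3]
slide [ 1.4 -1.6 -0.4] turn [-0.   0.   0.3]
```

```bash
cat >> h.py <<'E'
def rel(q,rpy,st=None):
    st=st or manip.state(); Rm=R.from_euler("xyz",st["ee_rot"])
    s=Rm.inv().apply(np.array(q)-st["tcp_pos"])/250; t=(Rm.inv()*R.from_euler("xyz",rpy)).as_rotvec()/(np.pi/2)
    print("slide",np.round(s,3).tolist(),"turn",np.round(t,3).tolist(),"rows~",np.round(np.linalg.norm(s)*5,1),np.round(np.linalg.norm(t)*90/8.59,1))
E
python3 -c "
from h import *
rel([400,-350,330],[np.pi,0,0])"
```

```text
slide [0.824, -0.64, -0.56] turn [0.0, -0.0, 0.289] rows~ 5.9 3.0
```

Call:
step_arm(slide=[[0.82,-0.64,-0.56],[0.82,-0.64,-0.56],[0.82,-0.64,-0.56],[0.82,-0.64,-0.56],[0.82,-0.64,-0.56],[0.82,-0.64,-0.56],[0.82,-0.64,-0.56]], turn=[[0,0,0.29],[0,0,0.29],[0,0,0.29],[0,0,0.29],[0,0,0.29],[0,0,0.29],[0,0,0.29]], jaw=[-1,-1,-1,-1,-1,-1,-1])

```text
t: 1.95
tcp_pos: [404.8, -344.9, 334.4]
ee_rot: [3.139, -0.007, 0.009]
wrist_force: [-0.8, -0.8, 0.5]
gripper_width: 91.6
```

```bash
python3 -c "
from h import *
print(manip.state()['qpos'])
rel([425,-60,300],[np.pi,0,0])"
```

```text
[ 1.0849358   0.16863604 -0.48969127  1.65670868  0.0801092   1.32931609
 -0.97936087]
slide [0.09, -1.139, 0.135] turn [0.002, -0.004, 0.006] rows~ 5.8 0.1
```

Call:
step_arm(slide=[[0.09,-1.0,0.13],[0.09,-1.0,0.13],[0.09,-1.0,0.13],[0.09,-1.0,0.13],[0.09,-1.0,0.13],[0.09,-1.0,0.13]], turn=[[0,0,0],[0,0,0],[0,0,0],[0,0,0],[0,0,0],[0,0,0]], jaw=[-1,-1,-1,-1,-1,-1])

```text
t: 2.55
tcp_pos: [425.4, -88.7, 301.2]
ee_rot: [3.139, -0.007, 0.018]
wrist_force: [1.0, 0.1, 0.5]
gripper_width: 91.6
```

```bash
python3 - <<'E'
from h import *
import pickle
p=manip.camera_params("wrist");f=manip.grab_frame("wrist")
cv2.imwrite("pics/w1.png",f);pickle.dump(p,open("w1.pkl","wb"))
print(manip.state()['joint_vel'].max())
print([ (d["extent"],d["confidence"]) for d in manip.recognise("wrist","press")][:2])
E
```

```text
0.07464709945717489
[([194.7, 0.9, 273.0, 179.6], 0.86)]
```

View pics/w1.png

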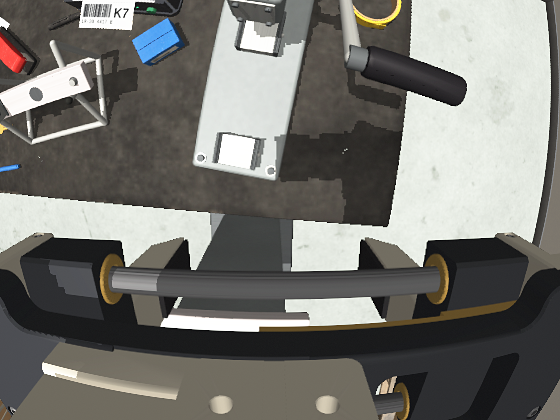

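```bash
python3 - <<'E'
from h import *
f=cv2.imread("pics/w1.png")
c=cv2.resize(f[0:190,180:310],None,fx=3.15,fy=3.15,interpolation=cv2.INTER_CUBIC);cv2.imwrite("pics/w1a.png",c[:190*4])
d=cv2.resize(f[120:190,185:285],None,fx=7,fy=7,interpolation=cv2.INTER_CUBIC)
e=cv2.resize(f[0:70,215:315],None,fx=7,fy=7,interpolation=cv2.INTER_CUBIC)
cv2.imwrite("pics/w1b.png",d);cv2.imwrite("pics/w1c.png",e)
E
```

```text
(no output)
```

View pics/w1b.png

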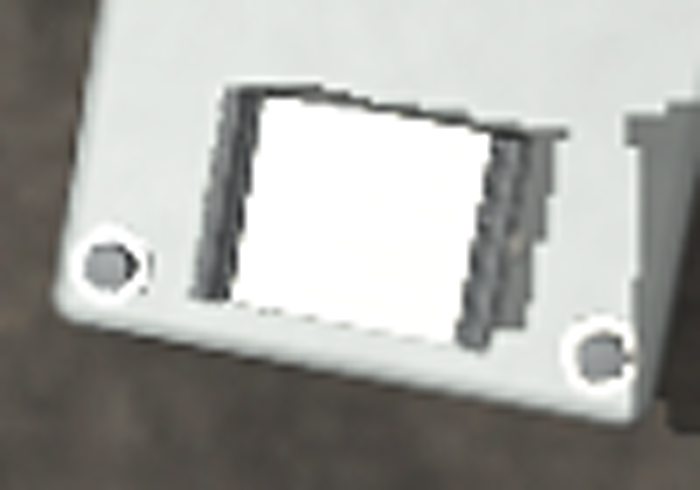

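View pics/w1c.png

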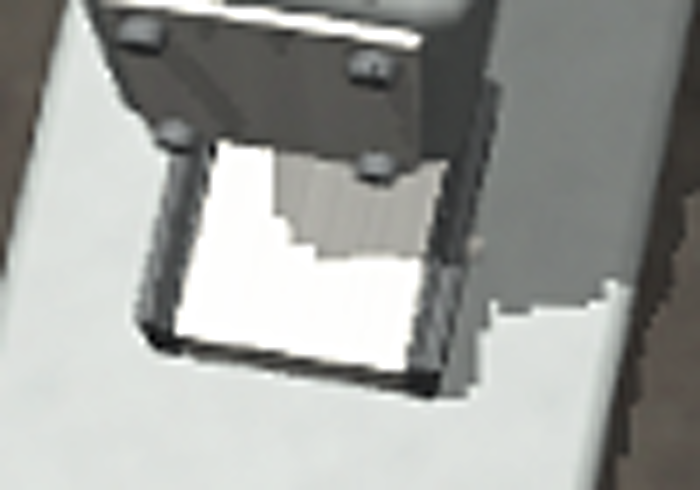

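```bash
python3 - <<'E'
from h import *
import pickle
from scipy.optimize import least_squares
np.set_printoptions(precision=2,suppress=True)
p=pickle.load(open("w1.pkl","rb"))
f=lambda u,v,x0,y0:(x0+u/7-.43,y0+v/7-.43)
px=np.array([f(235,300,185,120),f(455,342,185,120),f(265,97,185,120),f(492,135,185,120),f(178,335,215,0),f(410,370,215,0)])
M=np.array([(-205,22.5,52),(-205,-22.5,52),(-163,22.5,52),(-163,-22.5,52),(-42,22.5,52),(-42,-22.5,52)])
for u in px: print(atz("wrist",u,52,p))
def P(v):
    c,s=np.cos(v[2]),np.sin(v[2]); return np.c_[v[0]+c*M[:,0]-s*M[:,1],v[1]+s*M[:,0]+c*M[:,1],M[:,2]]
r=least_squares(lambda v:(proj("wrist",P(v),p)-px).ravel(),[636,-70,-.175])
print(r.x,r.fun.reshape(-1,2))
# rail width free? scale
E
```

```text
[439.79 -12.75  52.  ]
[431.74 -56.54  52.  ]
[479.99 -18.92  52.  ]
[472.64 -63.45  52.  ]
[599.62 -41.17  52.  ]
[592.5  -86.11  52.  ]
[637.18 -70.86  -0.18] [[-0.42  0.22]
 [-0.07  0.2 ]
 [ 0.53 -0.6 ]
 [ 0.35 -0.1 ]
 [ 0.05 -0.17]
 [-0.45  0.45]]
```

```bash
cat >> h.py <<'E'
def rackpose(c,yaw,g,back):
    yb=np.array([-np.sin(yaw),np.cos(yaw),0]);xr=np.array([np.cos(yaw),np.sin(yaw),0]);t=np.radians(35)
    n=-np.sin(t)*xr+np.cos(t)*np.array([0,0,1]); z=-n;x=yb;y=np.cross(z,x)
    rpy=R.from_matrix(np.c_[x,y,z]).as_euler("xyz")
    return np.array(c)+g*yb-19*n+back*n,rpy
E
python3 - <<'E'
from h import *
q,r=rackpose([552.5,278,110],.133,8,140);print(q,r);rel(q,r)
q[2]+=40;rel(q,r)
E
```

```text
[482.64931358 276.72597184 209.11739736] [2.53072742 0.         1.70379633]
slide [0.246, -1.479, 0.365] turn [-0.285, 0.326, -1.039] rows~ 7.7 11.8
slide [0.247, -1.478, 0.205] turn [-0.285, 0.326, -1.039] rows~ 7.6 11.8
```

Call:
step_arm(slide=[[0.1,-0.2,0.0],[0.17,-0.4,0.0],[0.17,-0.6,0.0],[0.17,-0.8,0.05],[0.17,-1.0,0.1],[0.17,-1.0,0.1],[0.17,-1.0,0.1],[0.17,-1.0,0.1]], turn=[[-0.2,0.22,-0.7],[-0.2,0.22,-0.7],[-0.2,0.22,-0.7],[-0.2,0.22,-0.7],[-0.2,0.22,-0.7],[-0.2,0.22,-0.7],[-0.2,0.22,-0.7],[-0.2,0.22,-0.7]], jaw=[-1,-1,-1,-1,-1,-1,-1,-1])

```text
t: 3.45
tcp_pos: [465.7, 156.2, 276.1]
ee_rot: [2.702, -0.114, 1.163]
wrist_force: [0.4, 0.3, -0.3]
gripper_width: 91.3
```

```bash
python3 - <<'E'
from h import *
q,r=rackpose([552.5,278,110],.133,8,140);rel(q,r);print(manip.state()['qpos'])
E
```

```text
slide [0.436, -0.253, 0.234] turn [-0.087, 0.111, -0.333] rows~ 2.8 3.8
[ 0.4668635  -0.21683816 -0.95452486  2.1591351   0.14860473  0.75558928
 -1.03177716]
```

Call:
step_arm(slide=[[0.44,-0.25,0.23],[0.44,-0.25,0.23],[0.44,-0.25,0.23],[0.44,-0.25,0.23],[0.44,-0.25,0.23]], turn=[[-0.09,0.11,-0.33],[-0.09,0.11,-0.33],[-0.09,0.11,-0.33],[-0.09,0.11,-0.33],[-0.09,0.11,-0.33]], jaw=[-1,-1,-1,-1,-1])

```text
t: 3.95
tcp_pos: [481.2, 285.1, 207.2]
ee_rot: [2.534, -0.011, 1.712]
wrist_force: [-0.1, 0.5, 0.5]
gripper_width: 91.5
```

```bash
python3 - <<'E'
from h import *
import pickle
p=manip.camera_params("wrist");f=manip.grab_frame("wrist")
cv2.imwrite("pics/w2.png",f);pickle.dump(p,open("w2.pkl","wb"))
q,r=rackpose([552.5,278,110],.133,8,140);rel(q,r);print(manip.state()['qpos'])
r=manip.regions_of("wrist","bar_center");print([(d["extent"],d["confidence"]) for d in r])
E
```

```text
slide [-0.015, 0.014, -0.005] turn [-0.001, -0.005, 0.005] rows~ 0.1 0.1
[ 0.44212608  0.12820805 -1.32685901  2.27205162  1.03565674  0.59612411
 -1.52605483]
[([255.7, 94.2, 42.7, 222.1], 0.78), ([186.1, 3.0, 67.1, 75.2], 0.65)]
```

View pics/w2.png

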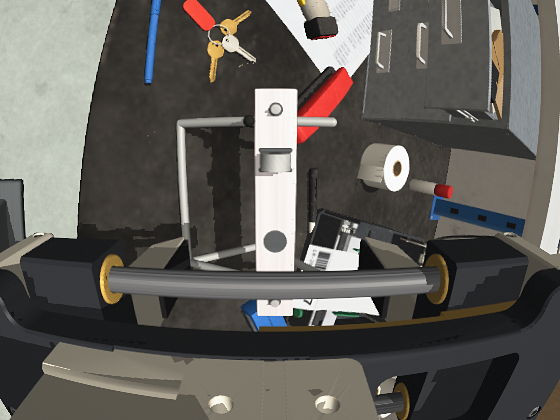

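```bash
python3 - <<'E'
from h import *
import pickle
from scipy.optimize import least_squares
np.set_printoptions(precision=2,suppress=True)
p=pickle.load(open("w2.pkl","rb"))
f=cv2.imread("pics/w2.png")
c=cv2.resize(f[80:180,235:320],None,fx=6,fy=6,interpolation=cv2.INTER_CUBIC);cv2.imwrite("pics/w2a.png",c)
c=cv2.resize(f[225:325,235:320],None,fx=6,fy=6,interpolation=cv2.INTER_CUBIC);cv2.imwrite("pics/w2b.png",c)
E
```

```text
(no output)
```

View pics/w2a.png

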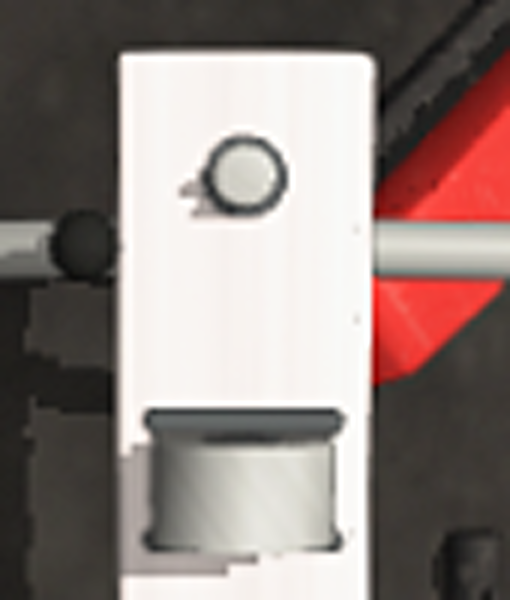

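View pics/w2b.png

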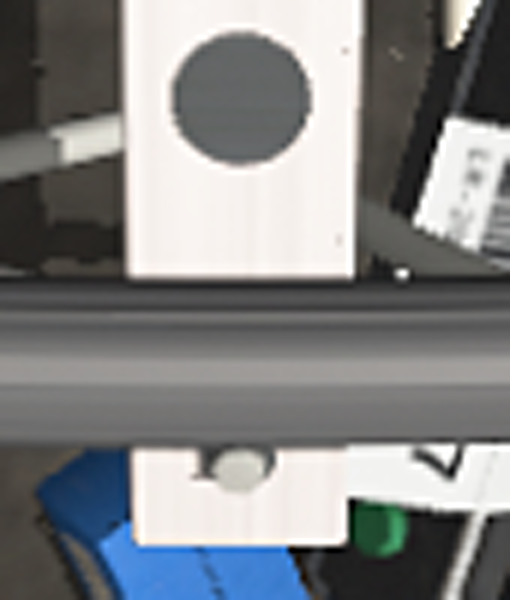

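```bash
python3 - <<'E'
from h import *
import pickle
from scipy.optimize import least_squares
np.set_printoptions(precision=2,suppress=True)
p=pickle.load(open("w2.pkl","rb"))
px=np.array([(235+118/6-.4,80+52/6-.4),(235+375/6-.4,80+54/6-.4),(235+135/6-.4,225+545/6-.4),(235+347/6-.4,225+545/6-.4)])
M=np.array([(-20,120,7),(20,120,7),(-20,-120,7),(20,-120,7.)])
# side/top points too
B=lambda u,v:(170+u/7-.43,195+v/7-.43); D=lambda u,v:(215+u/5-.4,225+v/5-.4)
tp=np.array([B(90,262),B(113,343),B(657,165),B(680,253)]);
def P(v,tilt):
    Rm=R.from_euler("zy",[v[3],-tilt]).as_matrix(); return M@Rm.T+v[:3]
W=lambda v,t:(proj("wrist",P(v,t),p)-px)
pin=np.array([(20.0,100,14)])
r=least_squares(lambda v:W(v,np.radians(35)).ravel(),[552,278,110,.133]);print(r.x,r.fun)
r=least_squares(lambda v:W(v[:4],v[4]).ravel(),[552,278,110,.133,.61]);print(r.x,r.fun)
# image left is operator side? 
order=[1,0,3,2]
Mt=M[[1,0,3,2]]
def T(v):
    Rm=R.from_euler("zy",[v[3],-np.radians(35)]).as_matrix(); return (proj("top",Mt@Rm.T+v[:3])-tp)
r=least_squares(lambda v:np.r_[W(v,np.radians(35)).ravel(),.7*T(v).ravel()],[552,278,110,.133]);print(r.x,r.fun)
E
```

```text
[556.13 278.47 104.73   0.11] [ 1.    0.02 -0.99 -0.12 -0.41  0.05  0.4   0.11]
[555.99 278.41 104.77   0.11   0.59] [ 0.99 -0.04 -0.97 -0.06 -0.41  0.2   0.39 -0.04]
[555.31 278.56 105.59   0.11] [ 0.47 -0.25 -1.37 -0.5  -0.37  0.51  0.55  0.5  -0.06 -2.24  0.03 -2.48
  0.21  0.82 -0.68  0.1 ]
```

```bash
python3 - <<'E'
from h import *
q,r=rackpose([553.7,278.5,108.5],.12,8,0);print(q,r);rel(q,r)
E
```

```text
[563.56188349 287.74708701  92.93611116] [2.53072742e+00 2.22044605e-16 1.69079633e+00]
slide [0.003, 0.008, 0.565] turn [-0.0, -0.003, 0.005] rows~ 2.8 0.1
```

Call:
step_arm(slide=[[0,0.008,0.15],[0,0.008,0.3],[0,0.008,0.42],[0.0,0.008,0.5],[0,0.008,0.565],[0,0.008,0.565]], turn=[[0,0,0.005],[0,0,0.005],[0,0,0.005],[0,0,0.005],[0,0,0.005],[0,0,0.005]], jaw=[-1,-1,-1,-1,-1,-1])

```text
t: 4.65
tcp_pos: [567.0, 282.2, 92.1]
ee_rot: [2.531, -0.002, 1.683]
wrist_force: [-0.1, 0.3, -1.0]
gripper_width: 91.9
```

```bash
python3 - <<'E'
from h import *
f=manip.grab_frame("wrist");cv2.imwrite("pics/w3.png",f)
f=manip.grab_frame("side");cv2.imwrite("pics/s3.png",cv2.resize(f[150:350,150:400],None,fx=3,fy=3))
q,r=rackpose([553.7,278.5,108.5],.12,8,0);rel(q,r);print(manip.state()['qpos'],manip.state()['wrist_force'])
E
```

```text
slide [0.014, -0.007, -0.001] turn [0.0, -0.001, -0.003] rows~ 0.1 0.0
[ 0.11531162  0.55844568 -0.98363368  2.20866422  1.63797739  0.75051479
 -1.94760691] [0.96357576 0.65330112 0.79047542]
```

View pics/w3.png

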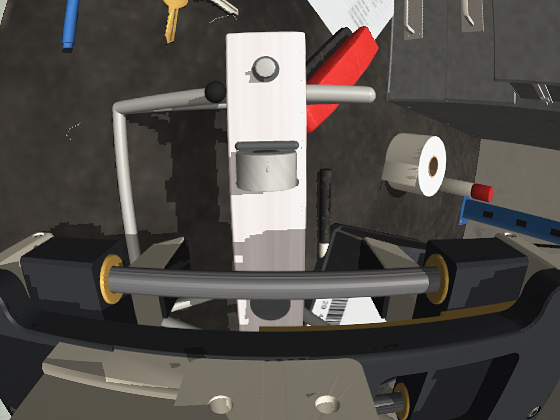

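View pics/s3.png

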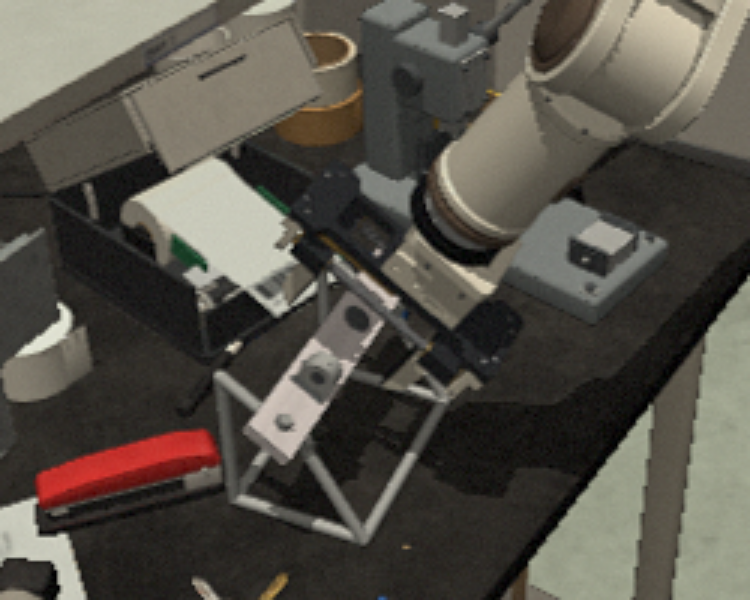

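Call:
step_arm(slide=[[0.01,-0.007,0],[0.01,-0.007,0],[0.01,-0.007,0],[0.01,-0.007,0],[0.01,-0.007,0],[0.01,-0.007,0]], turn=[[0,0,0],[0,0,0],[0,0,0],[0,0,0],[0,0,0],[0,0,0]], jaw=[0,1,1,1,1,1], squeeze=45)

```text
t: 5.35
tcp_pos: [563.8, 286.8, 92.9]
ee_rot: [2.53, -0.003, 1.688]
wrist_force: [0.2, 0.1, -1.0]
gripper_width: 48.0
```

```bash
python3 - <<'E'
from h import *
s=manip.state();print(s['qpos'],s['wrist_force'],s['ft_torque'],s['tcp_pos'],s['ee_rot'],s['gripper_width'])
E
```

```text
[ 0.10817834  0.56129517 -0.98370105  2.20904386  1.63970908  0.75600127
 -1.95455679] [ 0.22612414  0.06730891 -0.980876  ] [-9.44780755e-02  5.89058342e-01 -2.00184862e-04] [563.77074653 286.82573328  92.86251136] [ 2.53002685 -0.00313251  1.6880221 ] 48.02406745779628
```

Still closing.

Call:
step_arm(slide=[[0,0,0],[0,0,0],[0,0,0]], turn=[[0,0,0],[0,0,0],[0,0,0]], jaw=[1,1,1])

```text
t: 5.65
tcp_pos: [563.7, 286.9, 92.8]
ee_rot: [2.53, -0.003, 1.688]
wrist_force: [-0.1, -0.5, -0.2]
gripper_width: 23.9
```

```bash
python3 - <<'E'
from h import *
s=manip.state();print(s['wrist_force'],s['ft_torque'],s['tcp_pos'],s['ee_rot'],s['gripper_width'])
E
```

```text
[-0.11665481 -0.46550703 -0.15880318] [-0.12608284  0.58643103 -0.01422354] [563.72827643 286.88603524  92.8168872 ] [ 2.53012065 -0.00316845  1.68812143] 23.931374827393157
```

```bash
python3 - <<'E'
from h import *
f=manip.grab_frame("wrist");cv2.imwrite("pics/w4.png",f)
f=manip.grab_frame("side");cv2.imwrite("pics/s4.png",cv2.resize(f[190:330,190:350],None,fx=4,fy=4,interpolation=cv2.INTER_CUBIC))
E
```

```text
(no output)
```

View pics/w4.png

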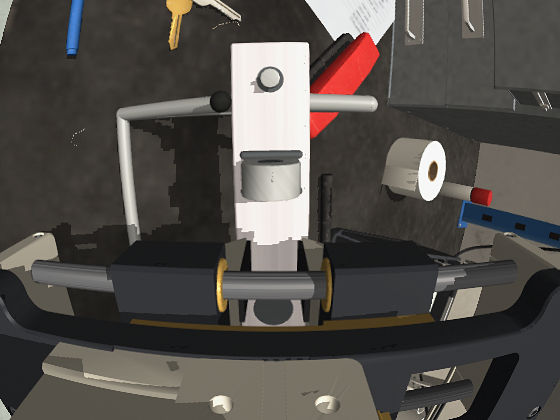

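View pics/s4.png

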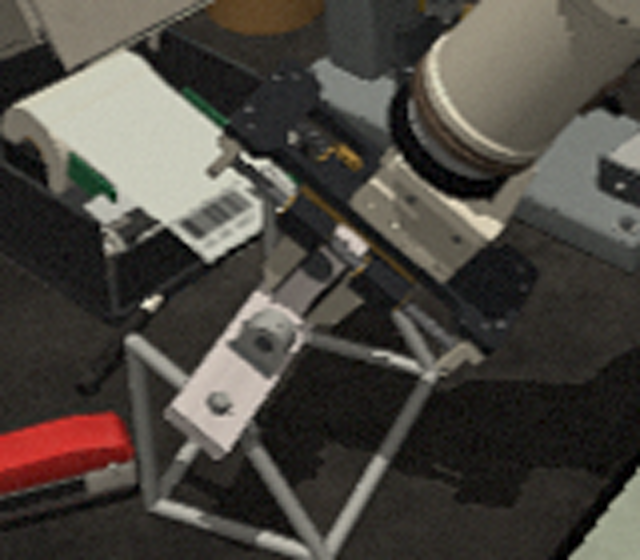

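```bash
python3 - <<'E'
from h import *
s=manip.state();Rm=R.from_euler("xyz",s['ee_rot']).as_matrix();p=s['tcp_pos']
f=manip.grab_frame("side");f=f[190:330,190:350];f=cv2.resize(f,None,fx=5,fy=5,interpolation=cv2.INTER_CUBIC)
w=manip.grab_frame("wrist");wp=manip.camera_params("wrist")
def pt(X,col):
    u=proj("side",X)[0]; cv2.circle(f,(int((u[0]-190+.4)*5),int((u[1]-190+.4)*5)),4,col,-1)
    u=proj("wrist",X,wp)[0]; cv2.circle(w,(int(u[0]),int(u[1])),2,col,-1)
pt(p,(0,0,255));pt(p-19*Rm[:,2],(0,255,0))
for sg in(-1,1): pt(p+sg*12*Rm[:,1],(255,0,0))
def bar(c,yaw,col):
    Q=R.from_euler("zy",[yaw,-np.radians(35)]).as_matrix()
    for a in(-20,20):
        for b in(-120,120): pt(np.array(c)+Q@np.array([a,b,7]),col)
bar([553.7,278.5,108.5],.12,(0,255,255))
bar([556,278.5,104.7],.11,(255,0,255))
cv2.imwrite("pics/s5.png",f);cv2.imwrite("pics/w5.png",w);print(s['gripper_width'])
E
```

```text
16.264962820227325
```

View pics/s5.png

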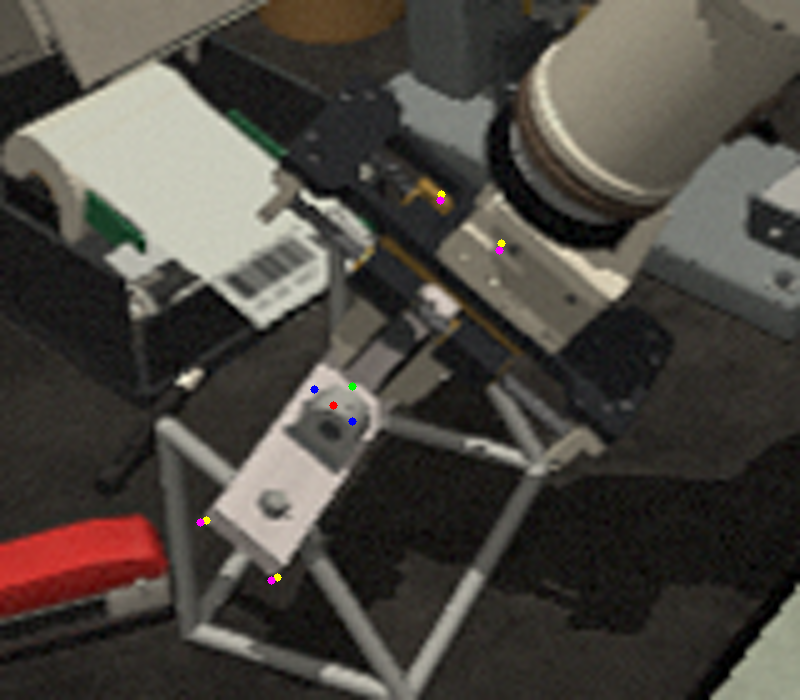

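View pics/w5.png

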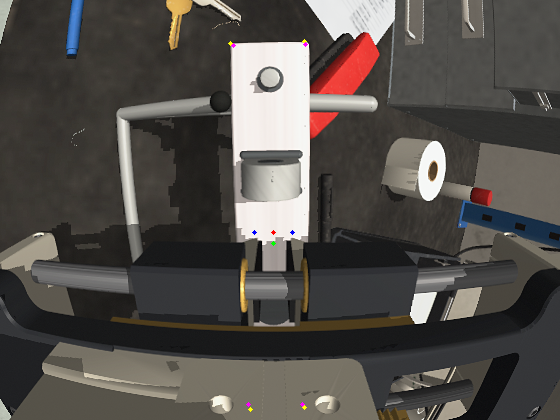

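```bash
python3 - <<'E'
import cv2
f=cv2.imread("pics/w5.png");cv2.imwrite("pics/w5a.png",cv2.resize(f[200:340,200:350],None,fx=5,fy=5,interpolation=cv2.INTER_CUBIC)[:600])
E
```

```text
(no output)
```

View pics/w5a.png

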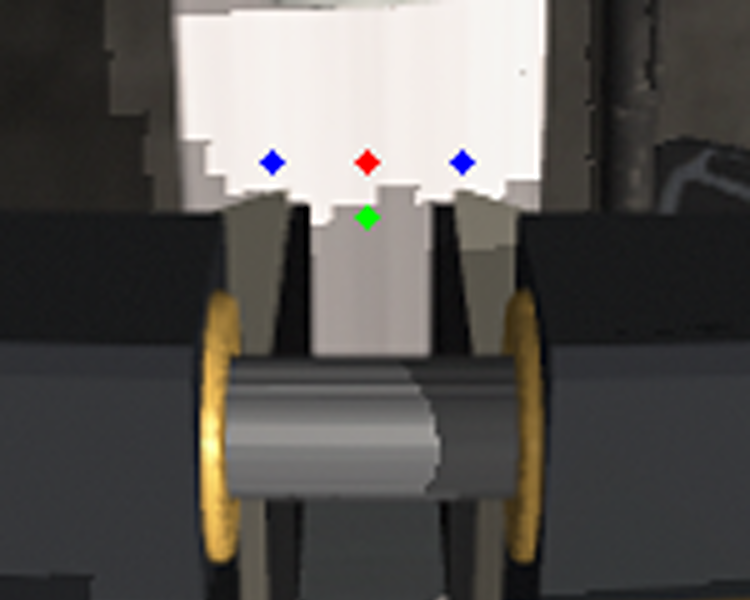

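Call:
step_arm(slide=[[0,0,0]], turn=[[0,0,0]], jaw=[-0.3])

```text
t: 5.95
tcp_pos: [563.7, 286.9, 92.8]
ee_rot: [2.53, -0.003, 1.688]
wrist_force: [-0.4, -0.2, 0.2]
gripper_width: 12.6
```

```bash
python3 - <<'E'
from h import *
import pickle
s=manip.state();print(s['gripper_width'],s['tcp_pos'])
f=manip.grab_frame("side");cv2.imwrite("pics/s6.png",cv2.resize(f[200:320,200:340],None,fx=5,fy=5,interpolation=cv2.INTER_CUBIC))
w=manip.grab_frame("wrist");cv2.imwrite("pics/w6.png",w);print(manip.state()['gripper_width'])
E
```

```text
12.641685413466567 [563.7475801  286.88434425  92.81696516]
19.912250520129163
```

View pics/s6.png

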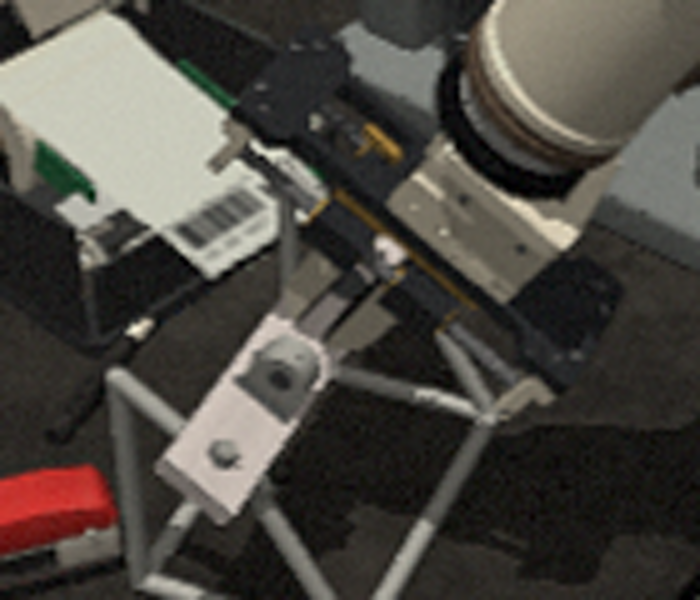

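View pics/w6.png

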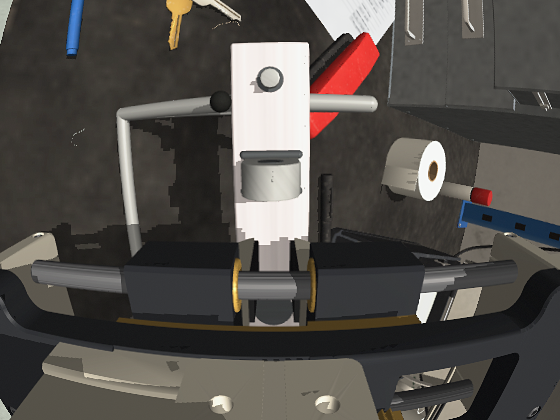

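```bash
python3 - <<'E'
from h import *
s=manip.state();Rm=R.from_euler("xyz",s['ee_rot']).as_matrix();p=s['tcp_pos'];wp=manip.camera_params("wrist")
T=wp["cam_to_world"];print("cam in tool",Rm.T@(T[:3,3]-p));print(Rm.T@T[:3,:3])
for w in(45.8,):
  for x in(9.5,-9.5):
    for z in(0,-19,-40,-66):
      for y in(w,w+19): print(x,y,z,proj("wrist",p+Rm@np.array([x,y,z]),wp)[0].round())
E
python3 - <<'E'
import cv2
f=cv2.imread("pics/w1.png");cv2.imwrite("pics/w1d.png",cv2.resize(f[215:335,20:200],None,fx=4,fy=4))
E
```

```text
cam in tool [  69.92676342    0.2375993  -194.06115797]
[[ 6.61118394e-04  9.64879735e-01  2.62691187e-01]
 [ 9.99999742e-01 -5.64353233e-04 -4.43810954e-04]
 [-2.79973575e-04  2.62691413e-01 -9.64879860e-01]]
9.5 45.8 0 [345. 218.]
9.5 64.8 0 [374. 218.]
9.5 45.8 -19 [352. 228.]
9.5 64.8 -19 [383. 228.]
9.5 45.8 -40 [361. 241.]
9.5 64.8 -40 [395. 240.]
9.5 45.8 -66 [375. 262.]
9.5 64.8 -66 [413. 260.]
-9.5 45.8 0 [343. 246.]
-9.5 64.8 0 [371. 245.]
-9.5 45.8 -19 [350. 258.]
-9.5 64.8 -19 [379. 257.]
-9.5 45.8 -40 [358. 274.]
-9.5 64.8 -40 [390. 272.]
-9.5 45.8 -66 [370. 298.]
-9.5 64.8 -66 [407. 296.]
```

View pics/w1d.png

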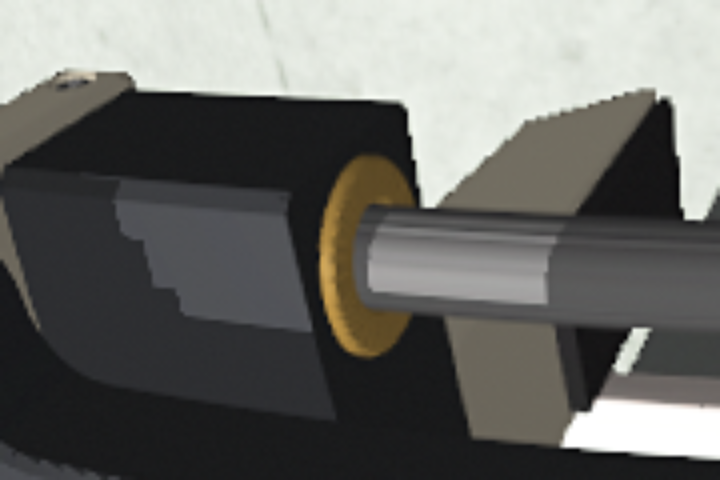

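Call:
step_arm(slide=[[-0.03,-0.006,0],[-0.03,-0.006,0],[-0.03,-0.006,0],[-0.03,-0.006,0],[-0.03,-0.006,0]], turn=[[0,0,0],[0,0,0],[0,0,0],[0,0,0],[0,0,0]], jaw=[-0.4,-0.4,-0.4,-0.4,-0.4])

```text
t: 6.55
tcp_pos: [563.4, 279.4, 92.0]
ee_rot: [2.53, -0.003, 1.688]
wrist_force: [0.2, -1.0, -0.2]
gripper_width: 59.7
```

Call:
step_arm(slide=[[0,0,0.03],[0,0,0.05],[0,0,0.07]], turn=[[0,0,0],[0,0,0],[0,0,0]], jaw=[-0.4,-0.4,-0.4])

```text
t: 6.85
tcp_pos: [573.7, 280.6, 77.1]
ee_rot: [2.53, -0.003, 1.688]
wrist_force: [-0.6, 0.1, 0.7]
gripper_width: 64.4
```

```bash
python3 - <<'E'
from h import *
s=manip.state();print(s['gripper_width'],s['tcp_pos'],s['wrist_force'],s['qpos'])
f=manip.grab_frame("side");cv2.imwrite("pics/s7.png",cv2.resize(f[200:320,200:340],None,fx=5,fy=5,interpolation=cv2.INTER_CUBIC))
w=manip.grab_frame("wrist");cv2.imwrite("pics/w7.png",w)
E
```

```text
64.36554459062239 [573.71767831 280.55468576  77.06229646] [-0.56814963  0.12850118  0.70818803] [ 0.10747207  0.59958143 -0.95590501  2.2054186   1.70044422  0.75445489
 -1.98160216]
```

View pics/s7.png

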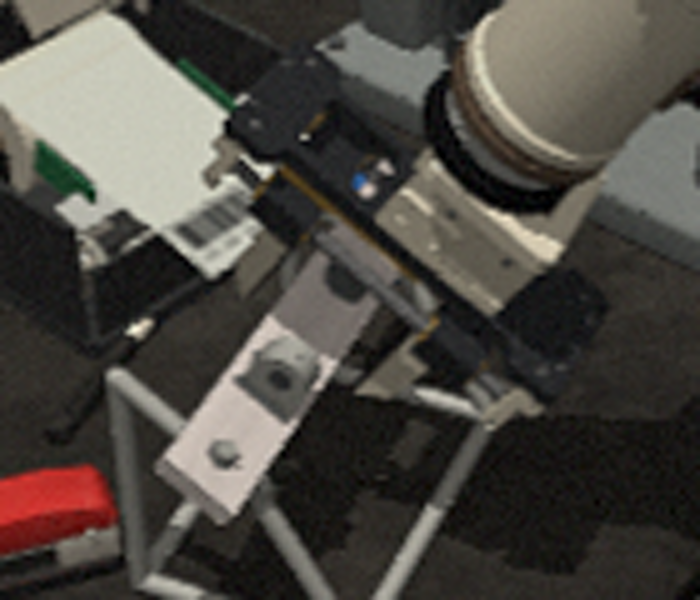

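View pics/w7.png

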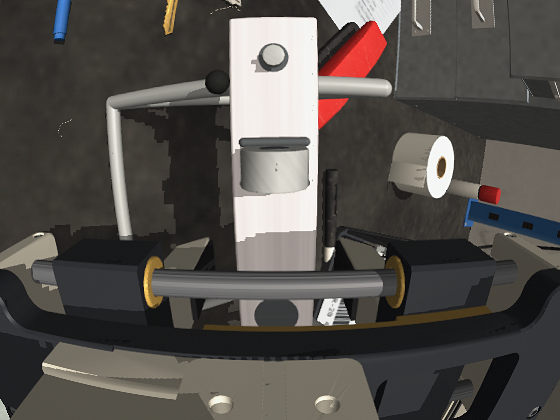

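Call:
step_arm(slide=[[0,0.0,0.014],[0,0.0,0.028],[0,0,0.028]], turn=[[0,0,0],[0,0,0],[0,0,0]], jaw=[1,1,1], squeeze=50)

```text
t: 7.25
tcp_pos: [577.6, 280.6, 70.5]
ee_rot: [2.532, -0.003, 1.687]
wrist_force: [-0.1, 0.1, 0.4]
gripper_width: 44.4
```

Call:
step_arm(slide=[[0,0,0],[0,0,0]], turn=[[0,0,0],[0,0,0]], jaw=[1,1])

```text
t: 7.45
tcp_pos: [578.7, 280.8, 71.3]
ee_rot: [2.53, -0.003, 1.687]
wrist_force: [3.8, 1.5, 0.3]
gripper_width: 39.9
```

```bash
python3 - <<'E'
from h import *
s=manip.state();print(s['gripper_width'],s['tcp_pos'],s['wrist_force'],s['ft_torque'])
f=manip.grab_frame("side");cv2.imwrite("pics/s8.png",cv2.resize(f[200:320,200:340],None,fx=5,fy=5,interpolation=cv2.INTER_CUBIC))
w=manip.grab_frame("wrist");cv2.imwrite("pics/w8.png",w)
E
```

```text
39.90017258126821 [578.69141775 280.80417185  71.32835764] [3.83717524 1.49878268 0.33082856] [-0.05662101 -0.17836901  0.17959305]
```

View pics/w8.png

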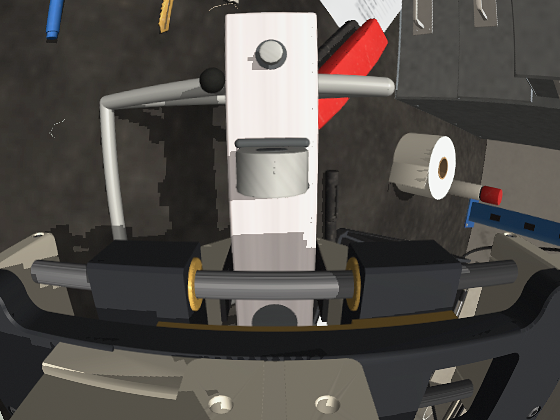

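View pics/s8.png

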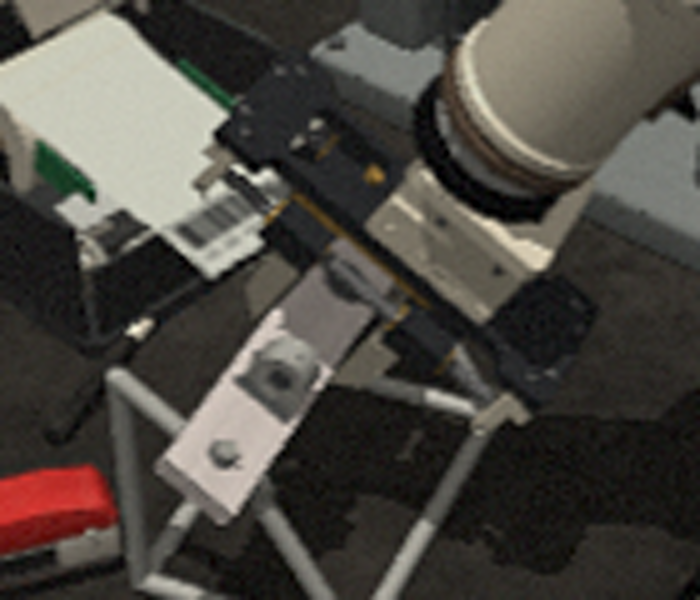

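Call:
step_arm(slide=[[0,0,-0.06],[0,0,-0.14],[0,0,-0.24],[0,0,-0.36],[0,0,-0.44]], turn=[[0,0,0],[0,0,0],[0,0,0],[0,0,0],[0,0,0]], jaw=[1,1,1,1,1])

```text
t: 8.05
tcp_pos: [513.1, 272.9, 160.5]
ee_rot: [2.533, -0.003, 1.688]
wrist_force: [0.2, -0.5, -5.0]
gripper_width: 39.6
```

```bash
python3 - <<'E'
from h import *
import pickle
s=manip.state();print(s['gripper_width'],s['tcp_pos'],s['wrist_force'],s['ft_torque'],s['qpos'])
p=manip.camera_params("wrist")
w=manip.grab_frame("wrist");cv2.imwrite("pics/w9.png",w)
pickle.dump((s,p),open("w9.pkl","wb"))
f=manip.grab_frame("side");cv2.imwrite("pics/s9.png",cv2.resize(f[150:320,190:380],None,fx=3.5,fy=3.5,interpolation=cv2.INTER_CUBIC))
rel([490,100,210],[np.pi,0,2.9636])
E
```

```text
39.59558531659337 [513.07050002 272.86684871 160.53402181] [ 0.16800684 -0.49878011 -4.95757753] [-0.23200036  0.96409992 -0.01417491] [ 0.24843425  0.31790348 -1.13983594  2.26945375  1.33857014  0.67321693
 -1.77182024]
slide [-0.677, -0.034, -0.26] turn [0.336, 0.247, -0.785] rows~ 3.6 9.3
```

View pics/w9.png

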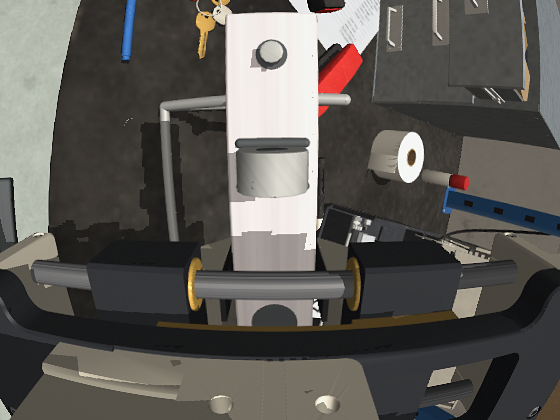

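View pics/s9.png

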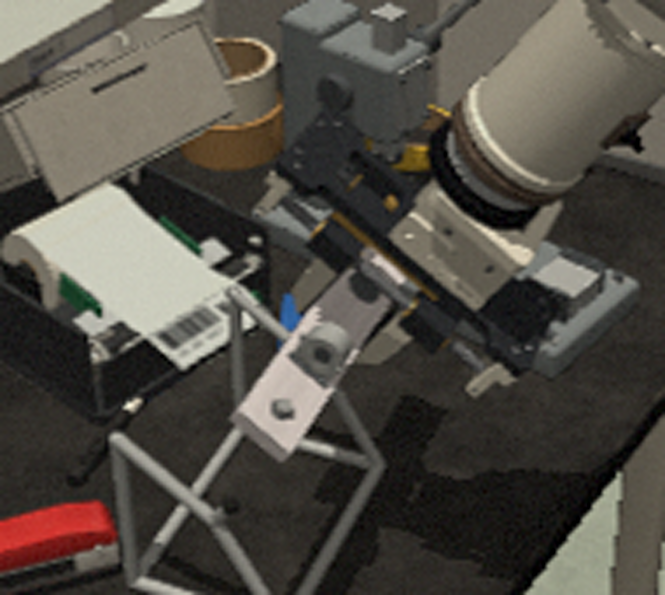

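Call:
step_arm(slide=[[-0.15,0,-0.1],[-0.3,0,-0.2],[-0.45,-0.03,-0.26],[-0.6,-0.03,-0.26],[-0.67,-0.03,-0.26],[-0.67,-0.03,-0.26],[-0.67,-0.03,-0.26],[-0.67,-0.03,-0.26]], turn=[[0.336,0.247,-0.785],[0.336,0.247,-0.785],[0.336,0.247,-0.785],[0.336,0.247,-0.785],[0.336,0.247,-0.785],[0.336,0.247,-0.785],[0.336,0.247,-0.785],[0.336,0.247,-0.785]], jaw=[1,1,1,1,1,1,1,1])

```text
t: 8.95
tcp_pos: [482.2, 128.5, 193.4]
ee_rot: [2.793, 0.111, 1.982]
wrist_force: [0.1, -0.1, -4.2]
gripper_width: 39.7
```

```bash
python3 - <<'E'
from h import *
print(manip.state()['qpos'])
rel([490,100,210],[np.pi,0,2.9636])
rel([480,-20,160],[np.pi,0,2.9636])
E
```

```text
[ 1.00605799 -0.02110588 -1.35363252  2.22575037  0.11660499  0.56755913
 -0.00759503]
slide [-0.123, 0.002, -0.056] turn [0.169, 0.173, -0.605] rows~ 0.7 6.8
slide [-0.523, -0.296, 0.097] turn [0.169, 0.173, -0.605] rows~ 3.0 6.8
```

Call:
step_arm(slide=[[-0.1,0,-0.05],[-0.15,-0.03,-0.05],[-0.2,-0.05,-0.05],[-0.3,-0.1,0],[-0.4,-0.2,0.05],[-0.5,-0.3,0.1],[-0.52,-0.3,0.1],[-0.52,-0.3,0.1]], turn=[[0.169,0.173,-0.605],[0.169,0.173,-0.605],[0.169,0.173,-0.605],[0.169,0.173,-0.605],[0.169,0.173,-0.605],[0.169,0.173,-0.605],[0.169,0.173,-0.605],[0.169,0.173,-0.605]], jaw=[1,1,1,1,1,1,1,1])

```text
t: 9.75
tcp_pos: [479.2, -20.8, 156.8]
ee_rot: [3.14, -0.005, 2.963]
wrist_force: [0.6, 1.8, -3.7]
gripper_width: 39.5
```

```bash
python3 - <<'E'
from h import *
import pickle
s=manip.state()
print(s['qpos'],s['ft_torque'])
p=manip.camera_params("wrist")
w=manip.grab_frame("wrist");cv2.imwrite("pics/w10.png",w)
pickle.dump((s,p),open("w10.pkl","wb"))
f=manip.grab_frame("side");cv2.imwrite("pics/s10.png",cv2.resize(f[60:280,220:460],None,fx=2.7,fy=2.7,interpolation=cv2.INTER_CUBIC))
rel([480,-20,160],[np.pi,0,2.9636])
E
```

```text
[ 0.94577936  0.43912636 -1.16562267  1.98146539  0.46817087  1.03248696
  0.95399078] [ 0.21246576 -0.23031685 -0.01636925]
slide [-0.005, -0.006, -0.008] turn [0.002, -0.001, -0.001] rows~ 0.1 0.0
```

View pics/w10.png

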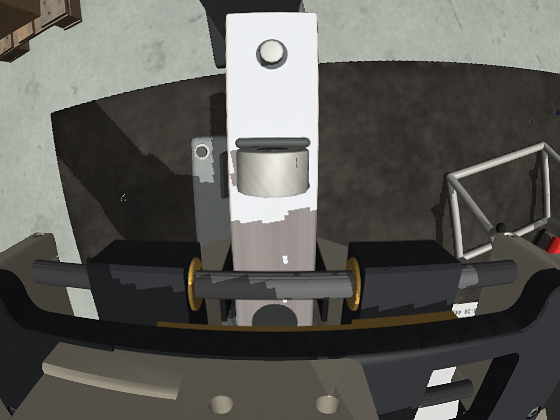

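View pics/s10.png

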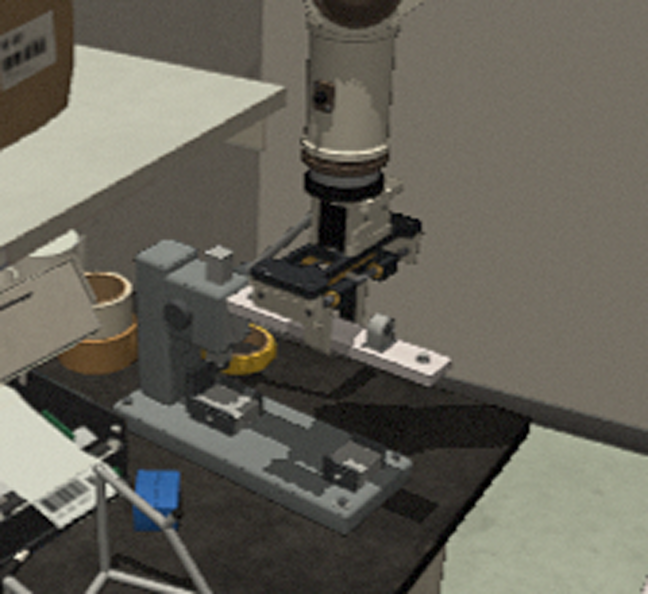

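```bash
python3 - <<'E'
from h import *
f=cv2.resize(cv2.imread("pics/s10.png"),None,fx=1/2.7*1,fy=1/2.7)
E
python3 - <<'E'
import cv2
s=cv2.imread("pics/s10.png");w=cv2.imread("pics/w10.png")
cv2.imwrite("pics/s10a.png",cv2.resize(s[260:410,210:470],None,fx=3,fy=3))
cv2.imwrite("pics/w10a.png",cv2.resize(w[0:100,215:330],None,fx=6,fy=6,interpolation=cv2.INTER_CUBIC))
cv2.imwrite("pics/w10b.png",cv2.resize(w[100:330,215:330],None,fx=2.6*1.0,fy=2.6,interpolation=cv2.INTER_CUBIC))
E
```

```text
(no output)
```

View pics/s10a.png

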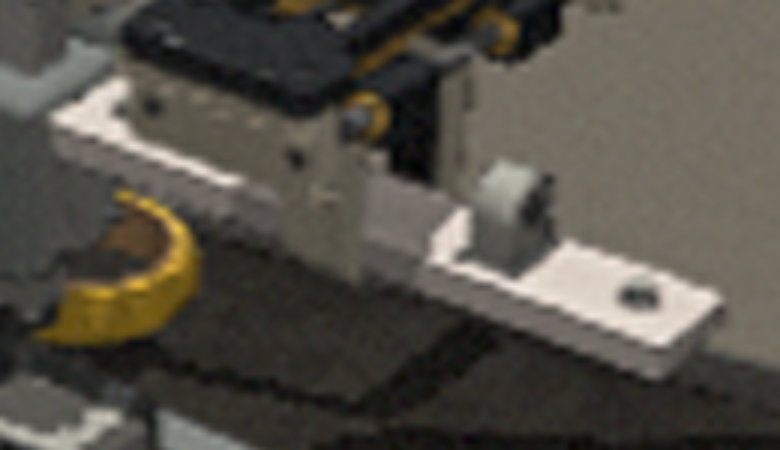

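View pics/w10a.png

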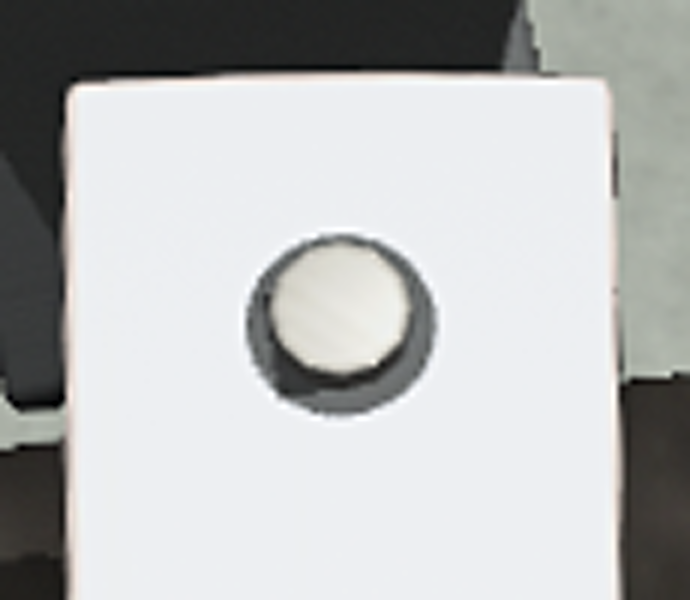

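View pics/w10b.png

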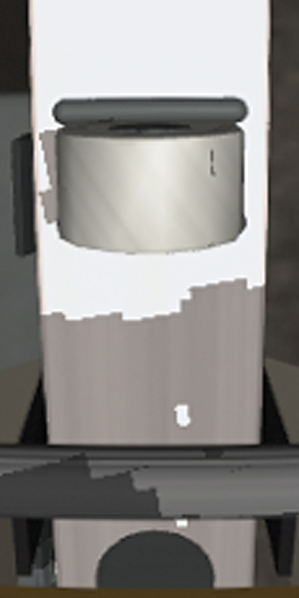

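```bash
cat > fitbar.py <<'E'
from h import *
from scipy.optimize import least_squares
# wrist points list (px,model xyz) and side points; solves bar pose in tool frame: [x,y,z, rotvec small] 
def fit(s,p,wp,sp,prior=True):
    Rt=R.from_euler("xyz",s['ee_rot']).as_matrix();t=s['tcp_pos']
    B0=np.array([[0,1,0],[1,0,0],[0,0,-1.]]).T  # columns: bar x->tool y, bar y->tool x, bar z->-tool z
    def X(v,M): 
        Q=R.from_rotvec(v[3:]).as_matrix()@B0
        return t+(np.asarray(M)@Q.T+v[:3])@Rt.T
    def f(v):
        r=[]
        if wp: r.append((proj("wrist",X(v,[m for _,m in wp]),p)-np.array([u for u,_ in wp])).ravel())
        if sp: r.append(1.5*(proj("side",X(v,[m for _,m in sp]))-np.array([u for u,_ in sp])).ravel())
        if prior: r.append(v[3:]*60)
        return np.concatenate(r)
    o=least_squares(f,[0,0,-45,0,0,0]); return o.x,o.fun,X
E
python3 - <<'E'
from fitbar import *
import pickle
np.set_printoptions(precision=3,suppress=True)
s,p=pickle.load(open("w10.pkl","rb"))
W=lambda u,v:(215+u/6-.4,v/6-.4)
wp=[(W(67,80),(-20,120,7)),(W(613,80),(20,120,7)),(W(340,325),(0,100,7))]
S=lambda u,v:(220+(210+u/3)/2.7-.3,60+(260+v/3)/2.7-.3)
sp=[(S(725,297),(-20,120,7)),(S(660,347),(20,120,7)),(S(52,120),(20,-120,7))]
for a,b in((wp,sp),(wp,[]),([],sp)):
    x,f,X=fit(s,p,a,b);print(x,"\n",f)
    print("world c",X(x,[[0,0,0],[0,120,0],[0,-120,0]]))
E
```

```text
[ -0.766  -1.053 -44.268   0.001   0.003  -0.004] 
 [ 0.143  0.388  0.114 -0.14   0.243  0.446  1.303 -0.397  1.206  0.042
  0.596 -0.128  0.088  0.177 -0.27 ]
world c [[479.924 -22.106 201.066]
 [361.751  -1.265 201.988]
 [598.097 -42.948 200.144]]
[ -0.636  -1.695 -44.505   0.001  -0.      0.001] 
 [ 0.117 -0.006 -0.022 -0.154 -0.084  0.151  0.044 -0.022  0.033]
world c [[479.683 -22.715 201.303]
 [361.615  -1.276 201.828]
 [597.751 -44.155 200.778]]
[ -4.033  -3.229 -41.822  -0.001   0.002  -0.002] 
 [ 0.046 -0.142 -0.084  0.198  0.044 -0.067 -0.049  0.126 -0.109]
world c [[482.74  -24.823 198.601]
 [364.623  -3.665 199.422]
 [600.857 -45.98  197.78 ]]
```

```bash
cat >> h.py <<'E'
RAM=np.array([637.0,-70.8]);PSI=-0.179
def press(x,y=0,z=0):
    c,s=np.cos(PSI),np.sin(PSI); return np.array([RAM[0]+c*x-s*y,RAM[1]+s*x+c*y,z])
# grip: bar centre in tool
def nestB(d,zc,g=(-0.7,-1.3,-44),dy=0):
    rpy=[np.pi,0,PSI+np.pi]; Rm=R.from_euler("xyz",rpy)
    return press(-99-d,dy,zc)-Rm.apply(g),rpy
def nestA(d,zc,g,dy=0):
    rpy=[np.pi,0,PSI]; Rm=R.from_euler("xyz",rpy)
    return press(-99-d,dy,zc)-Rm.apply(g),rpy
E
python3 - <<'E'
from h import *
import pickle
from scipy.optimize import least_squares
p=pickle.load(open("w1.pkl","rb"))
f=lambda u,v,x0,y0:(x0+u/7-.43,y0+v/7-.43)
px=np.array([f(235,300,185,120),f(455,342,185,120),f(265,97,185,120),f(492,135,185,120),f(178,335,215,0),f(410,370,215,0)])
M=np.array([(-205,22.5,52),(-205,-22.5,52),(-163,22.5,52),(-163,-22.5,52),(-42,22.5,52),(-42,-22.5,52)])
def P(v):
    c,s=np.cos(v[2]),np.sin(v[2]); return np.c_[v[0]+c*M[:,0]-s*M[:,1],v[1]+s*M[:,0]+c*M[:,1],M[:,2]]
r=least_squares(lambda v:(proj("wrist",P(v),p)-px).ravel(),[636,-70,-.175]);print(r.x)
r=least_squares(lambda v:(proj("wrist",P(v),p)-px).ravel(),[636,-70,-.175],loss="soft_l1",f_scale=.2);print(r.x)
for d,z in((75,120),(75,72),(3,72),(3,59)): 
    q,rp=nestB(d,z);print(q);rel(q,rp)
E
```

```text
[ 6.37177010e+02 -7.08644862e+01 -1.79342973e-01]
[ 6.37229939e+02 -7.08433510e+01 -1.79083564e-01]
[465.32277568 -38.41619773  76.        ]
slide [0.039, -0.09, 0.328] turn [0.002, -0.001, -0.0] rows~ 1.7 0.0
[465.32277568 -38.41619773  28.        ]
slide [0.039, -0.091, 0.52] turn [0.002, -0.001, -0.0] rows~ 2.6 0.0
[536.17237627 -51.23548383  28.        ]
slide [-0.249, -0.091, 0.519] turn [0.002, -0.001, -0.0] rows~ 2.9 0.0
[536.17237627 -51.23548383  15.        ]
slide [-0.249, -0.091, 0.571] turn [0.002, -0.001, -0.0] rows~ 3.1 0.0
```

Call:
step_arm(slide=[[0.04,-0.09,0.05],[0.04,-0.09,0.2],[0.04,-0.09,0.35],[0.04,-0.091,0.45],[0.04,-0.091,0.5],[0.039,-0.091,0.519],[0.039,-0.091,0.519]], turn=[[0.002,-0.001,0],[0.002,-0.001,0],[0.002,-0.001,0],[0.002,-0.001,0],[0.002,-0.001,0],[0.002,-0.001,0],[0.002,-0.001,0]], jaw=[1,1,1,1,1,1,1])

```text
t: 10.55
tcp_pos: [465.7, -38.0, 28.7]
ee_rot: [3.141, 0.001, 2.962]
wrist_force: [-0.4, 0.9, -3.9]
gripper_width: 39.4
```

```bash
python3 - <<'E'
from h import *
s=manip.state();print(s['wrist_force'],s['qpos'])
for d,z in((75,72),(40,72),(3,72),(3,60)): 
    q,rp=nestB(d,z);print(q);rel(q,rp)
f=manip.grab_frame("side");cv2.imwrite("pics/s11.png",cv2.resize(f[110:270,240:420],None,fx=4,fy=4,interpolation=cv2.INTER_CUBIC)[:600])
w=manip.grab_frame("wrist");cv2.imwrite("pics/w11.png",w)
E
```

```text
[-0.43796768  0.87872274 -3.89554467] [ 0.80595656  0.59814658 -0.9583747   2.10745541  0.7024557   0.79367966
  0.79552934]
[465.32277568 -38.41619773  28.        ]
slide [0.001, -0.002, 0.003] turn [0.0, 0.0, -0.0] rows~ 0.0 0.0
[499.76355374 -44.64779514  28.        ]
slide [-0.139, -0.002, 0.003] turn [0.0, 0.0, -0.0] rows~ 0.7 0.0
[536.17237627 -51.23548383  28.        ]
slide [-0.287, -0.002, 0.003] turn [0.0, 0.0, -0.0] rows~ 1.4 0.0
[536.17237627 -51.23548383  16.        ]
slide [-0.287, -0.002, 0.051] turn [0.0, 0.0, -0.0] rows~ 1.5 0.0
```

View pics/s11.png

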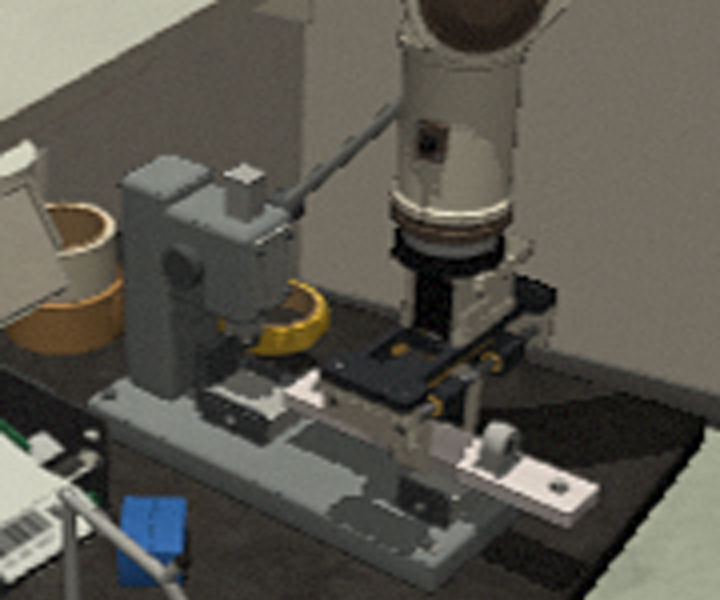

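View pics/w11.png

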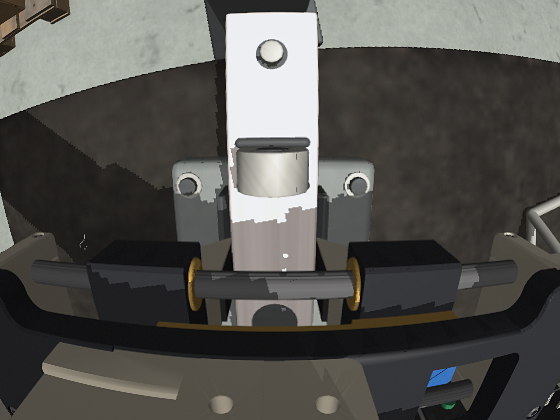

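Call:
step_arm(slide=[[-0.1,-0.002,0.003],[-0.2,-0.002,0.003],[-0.26,-0.002,0.003],[-0.287,-0.002,0.003],[-0.287,-0.002,0.003],[-0.287,-0.002,0.003]], turn=[[0,0,0],[0,0,0],[0,0,0],[0,0,0],[0,0,0],[0,0,0]], jaw=[1,1,1,1,1,1])

```text
t: 11.25
tcp_pos: [536.5, -51.4, 29.1]
ee_rot: [3.141, 0.002, 2.962]
wrist_force: [-0.6, -0.1, -5.4]
gripper_width: 39.3
```

```bash
python3 - <<'E'
from h import *
import pickle
s=manip.state();print(s['wrist_force'],s['qpos'])
for d,z in((3,72),(3,62),(3,58)): 
    q,rp=nestB(d,z);print(q);rel(q,rp)
f=manip.grab_frame("side");cv2.imwrite("pics/s12.png",cv2.resize(f[130:260,250:400],None,fx=5,fy=5,interpolation=cv2.INTER_CUBIC)[:600])
p=manip.camera_params("wrist")
w=manip.grab_frame("wrist");cv2.imwrite("pics/w12.png",w)
pickle.dump((s,p),open("w12.pkl","wb"))
E
```

```text
[-0.61751072 -0.08825492 -5.35308019] [ 0.74907423  0.69206455 -0.91917242  1.93905054  0.7212754   0.87691506
  0.83920405]
[536.17237627 -51.23548383  28.        ]
slide [0.001, 0.0, 0.004] turn [0.0, 0.001, -0.0] rows~ 0.0 0.0
[536.17237627 -51.23548383  18.        ]
slide [0.001, 0.0, 0.044] turn [0.0, 0.001, -0.0] rows~ 0.2 0.0
[536.17237627 -51.23548383  14.        ]
slide [0.001, 0.0, 0.06] turn [0.0, 0.001, -0.0] rows~ 0.3 0.0
```

View pics/s12.png

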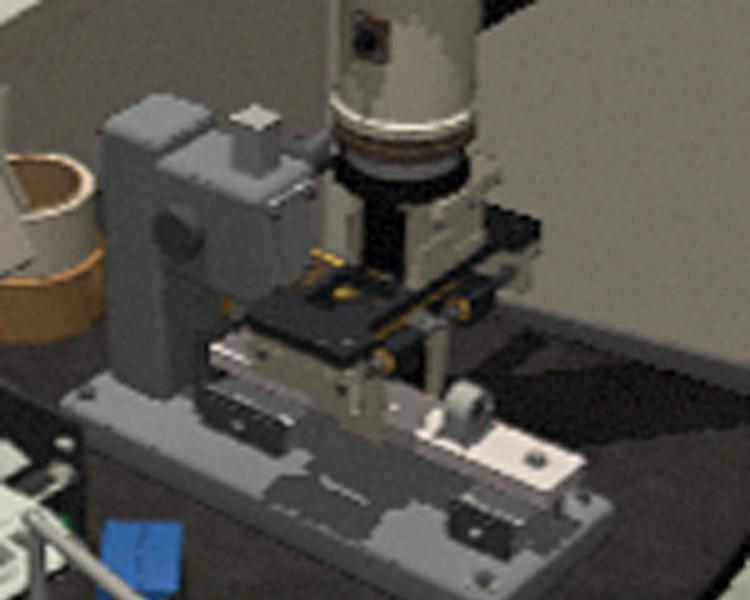

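View pics/w12.png

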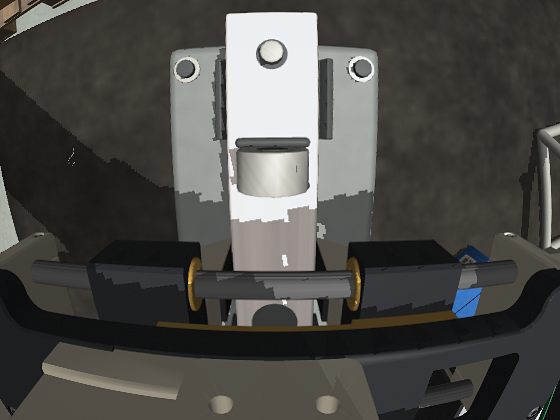

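Call:
step_arm(slide=[[0,0.002,0.025],[0,0.002,0.044],[0,0.002,0.056],[0,0.002,0.058]], turn=[[0,0,0],[0,0,0],[0,0,0],[0,0,0]], jaw=[1,1,1,1])

```text
t: 11.75
tcp_pos: [535.9, -51.0, 13.8]
ee_rot: [-3.141, 0.001, 2.962]
wrist_force: [0.2, -0.1, -4.2]
gripper_width: 39.3
```

Call:
step_arm(slide=[[0,0,0.005],[0,0,0.009],[0,0,0.012]], turn=[[0,0,0],[0,0,0],[0,0,0]], jaw=[1,1,1])

```text
t: 12.05
tcp_pos: [535.9, -50.9, 11.9]
ee_rot: [-3.14, 0.001, 2.962]
wrist_force: [-7.3, -1.4, 15.6]
gripper_width: 40.1
```

```bash
python3 - <<'E'
from h import *
s=manip.state();print(s['wrist_force'],s['ft_torque'])
f=manip.grab_frame("side");cv2.imwrite("pics/s13.png",cv2.resize(f[170:240,275:385],None,fx=7,fy=7,interpolation=cv2.INTER_CUBIC)[:600])
E
```

```text
[-7.31481261 -1.38941478 15.57946318] [-0.0781259   1.28815597  0.02497748]
```

View pics/s13.png

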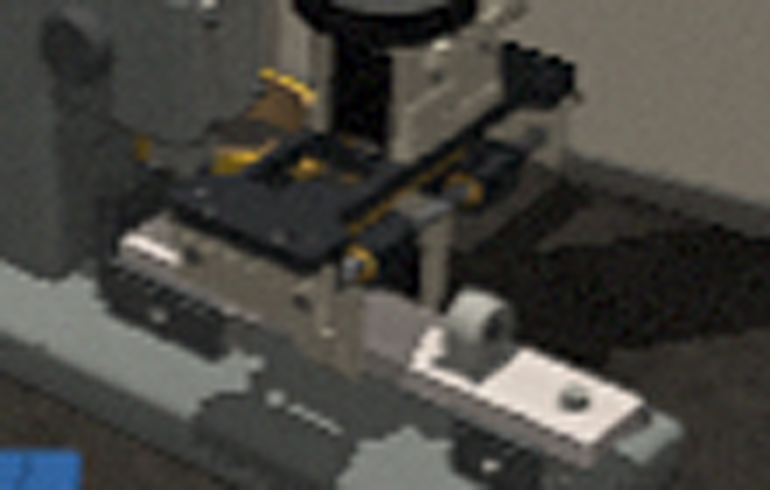

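Call:
step_arm(slide=[[0,0,-0.002],[0,0,-0.002],[0,0,-0.002],[0,0,-0.002]], turn=[[0,0,0],[0,0,0],[0,0,0],[0,0,0]], jaw=[-0.5,-0.5,-0.5,-0.5])

```text
t: 12.5
tcp_pos: [536.1, -50.9, 12.5]
ee_rot: [-3.14, 0.001, 2.962]
wrist_force: [0.0, -0.2, -0.5]
gripper_width: 66.3
```

```bash
python3 - <<'E'
from h import *
import pickle
s=manip.state();print(s['wrist_force'],s['ft_torque'],s['gripper_width'])
p=manip.camera_params("wrist")
w=manip.grab_frame("wrist");cv2.imwrite("pics/w14.png",w)
pickle.dump((s,p),open("w14.pkl","wb"))
f=manip.grab_frame("side");cv2.imwrite("pics/s14.png",cv2.resize(f[170:240,275:385],None,fx=7,fy=7,interpolation=cv2.INTER_CUBIC)[:600])
E
```

```text
[ 0.03502368 -0.19768425 -0.47792209] [ 0.05266074 -0.1668174   0.0128026 ] 66.34579921684583
```

View pics/s14.png

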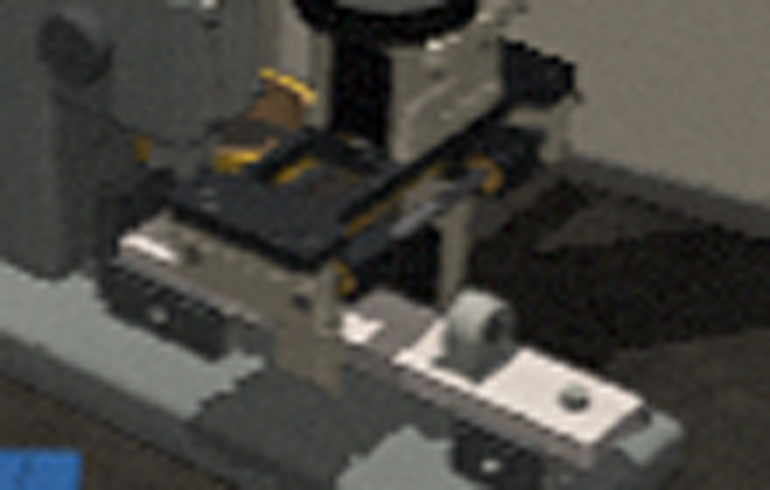

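View pics/w14.png

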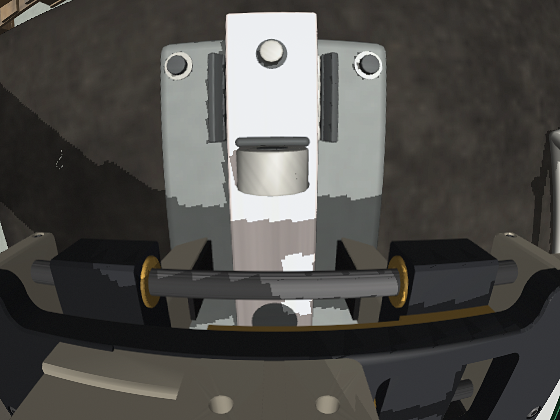

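```bash
python3 - <<'E'
from h import *
import pickle
s,p=pickle.load(open("w14.pkl","rb"))
w=cv2.imread("pics/w14.png")
g=w[:40,240:300].mean(axis=(1,2));print(g[5:22].round())
g=w[100,200:350].mean(axis=1).round();print(g)
def topress(X):
    c,s_=np.cos(PSI),np.sin(PSI);d=X[:2]-RAM;return np.array([c*d[0]+s_*d[1],-s_*d[0]+c*d[1],X[2]])
for u in((227,13),(317,13)): print(topress(atz("wrist",u,66,p)))
for u,z in(((215,100),61),((227,100),66),((318,100),66),((331,100),61)): print(u,topress(atz("wrist",u,z,p)))
E
```

```text
[ 48.  48.  48.  49.  49.  47.  43. 158. 238. 240. 239. 238. 238. 238.
 238. 238. 238.]
[162. 163. 162. 162. 163. 163. 159.  81.  67.  82.  84.  86. 100. 108.
  85.  71.  72.  70.  69.  67.  67.  63.  73. 101.  69.  21. 159. 223.
 236. 240. 239. 239. 239. 238. 239. 239. 239. 239. 239. 239. 239. 239.
 239. 239. 239. 239. 239. 239. 240. 239. 239. 239. 239. 239. 239. 239.
 239. 239. 239. 239. 239. 239. 240. 239. 239. 239. 239. 239. 239. 239.
 239. 239. 239. 239. 239. 239. 239. 239. 239. 239. 239. 239. 239. 239.
 239. 239. 239. 239. 239. 239. 239. 239. 239. 239. 239. 239. 240. 239.
 239. 239. 239. 239. 239. 239. 240. 239. 239. 239. 239. 239. 240. 239.
 239. 239. 240. 240. 233. 204. 235. 184.  63.  48.  85.  91.  56.  53.
  55.  57.  59.  59.  59.  68.  92. 100.  96.  91.  88.  84. 119. 171.
 168. 168. 169. 168. 169. 170. 171. 171. 171. 171.]
[-221.42903075  -19.12737982   66.        ]
[-221.33576888   19.87064875   66.        ]
(215, 100) [-182.27103123  -25.03020903   61.        ]
(227, 100) [-181.76771208  -18.87945157   66.        ]
(318, 100) [-181.74650698   20.10933736   66.        ]
(331, 100) [-182.26017041   26.6400261    61.        ]
```

```bash
cat >> h.py <<'E'
def lev(a,off=0,y=-140,tip=38):
    x=28.7-170*np.cos(.838-a); z=163.7+170*np.sin(.838-a)+11.5
    return press(x,y,z-tip+off),[np.pi,0,PSI+np.pi/2]
E
python3 - <<'E'
from h import *
s=manip.state();R0=s['ee_rot']
rel([*s['tcp_pos'][:2],75],[np.pi,0,2.962])
q=press(-150,50,200);rel(q,[np.pi,0,2.962]);q=press(-150,50,300);print(q);rel(q,[np.pi,0,PSI+np.pi/2])
print(lev(0,60)[0],lev(0)[0],lev(1.1)[0])
E
```

```text
slide [-0.0, -0.0, -0.251] turn [-0.001, 0.001, 0.0] rows~ 1.3 0.0
slide [0.187, 0.193, -0.751] turn [-0.001, 0.001, 0.0] rows~ 4.0 0.0
[498.29894746   5.10795758 300.        ]
slide [0.187, 0.192, -1.151] turn [-0.0, 0.001, 1.0] rows~ 5.9 10.5
[ 528.41043444 -193.42538135  323.56214001] [ 528.41043444 -193.42538135  263.56214001] [ 478.74001474 -184.4381843    93.16782121]
```

Call:
step_arm(slide=[[0,0,-0.1],[0,0,-0.25],[0.06,0.1,-0.4],[0.15,0.19,-0.58],[0.187,0.19,-0.76],[0.187,0.19,-0.95],[0.187,0.19,-1.0],[0.187,0.19,-1.0]], turn=[[0,0,0],[0,0,0],[0,0,0],[0,0,0],[0,0,0.25],[0,0,0.4],[0,0,0.5],[0,0,0.6]], jaw=[-0.5,-0.5,-0.5,1,1,1,1,1])

```text
t: 13.4
tcp_pos: [500.1, 4.8, 265.3]
ee_rot: [3.139, 0.007, 2.356]
wrist_force: [-0.3, -0.8, 0.0]
gripper_width: 33.5
```

```bash
python3 - <<'E'
from h import *
print(manip.state()['qpos'])
q,r=lev(0,70);rel(q,r)
f=manip.grab_frame("side");cv2.imwrite("pics/s15.png",cv2.resize(f[60:260,240:480],None,fx=3,fy=3,interpolation=cv2.INTER_CUBIC)[:600])
E
```

```text
[ 0.87810575  0.26788214 -1.10084414  1.81781108  0.2601097   1.2059663
  0.48415753]
slide [-0.643, -0.48, -0.27] turn [0.003, 0.003, 0.614] rows~ 4.2 6.4
```

View pics/s15.png

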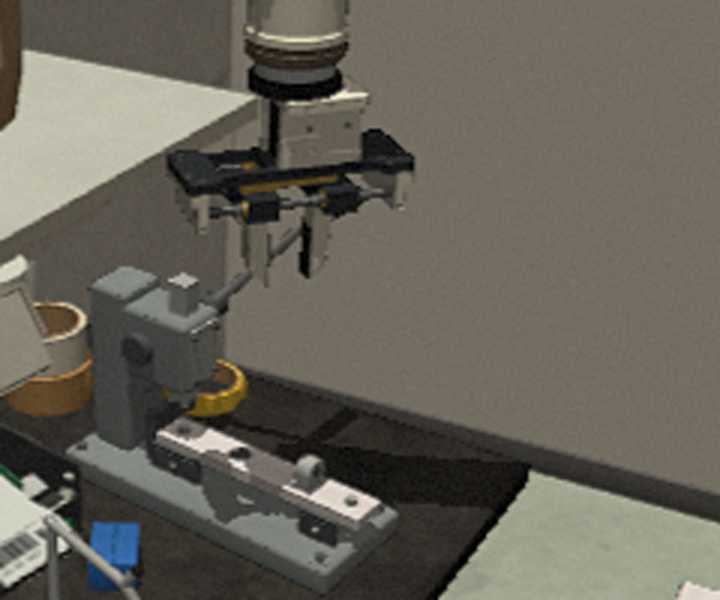

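Call:
step_arm(slide=[[0,0,-0.2],[-0.1,-0.1,-0.27],[-0.25,-0.2,-0.27],[-0.4,-0.3,-0.27],[-0.5,-0.4,-0.27],[-0.6,-0.48,-0.27],[-0.643,-0.48,-0.27],[-0.643,-0.48,-0.27]], turn=[[0,0,0.1],[0,0,0.2],[0,0,0.3],[0,0,0.4],[0,0,0.5],[0,0,0.614],[0,0,0.614],[0,0,0.614]], jaw=[1,1,1,1,1,1,1,1])

```text
t: 14.25
tcp_pos: [526.0, -195.9, 330.9]
ee_rot: [3.138, 0.001, 1.383]
wrist_force: [-0.4, 0.7, 0.2]
gripper_width: 0.6
```

```bash
python3 - <<'E'
from h import *
import pickle
s=manip.state();print(s['qpos'],s['gripper_width'])
q,r=lev(0,70);rel(q,r)
p=manip.camera_params("wrist")
w=manip.grab_frame("wrist");cv2.imwrite("pics/w16.png",w)
pickle.dump((s,p),open("w16.pkl","wb"))
f=manip.grab_frame("side");cv2.imwrite("pics/s16.png",cv2.resize(f[60:260,240:480],None,fx=3,fy=3,interpolation=cv2.INTER_CUBIC)[:600])
E
```

```text
[ 0.98365419  0.29485951 -0.8435769   1.58310567  0.22511758  1.36137525
 -0.07269244] 0.5577664518508548
slide [0.012, 0.008, -0.011] turn [0.002, 0.001, -0.006] rows~ 0.1 0.1
```

View pics/w16.png

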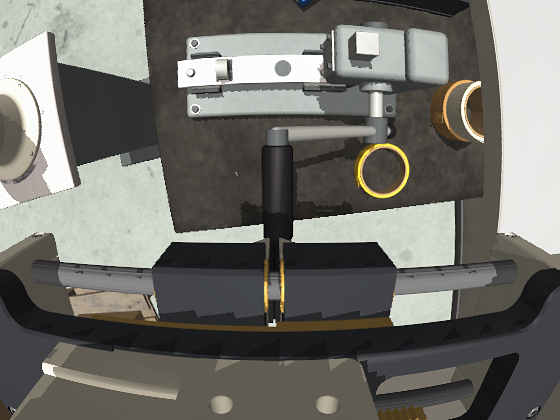

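View pics/s16.png

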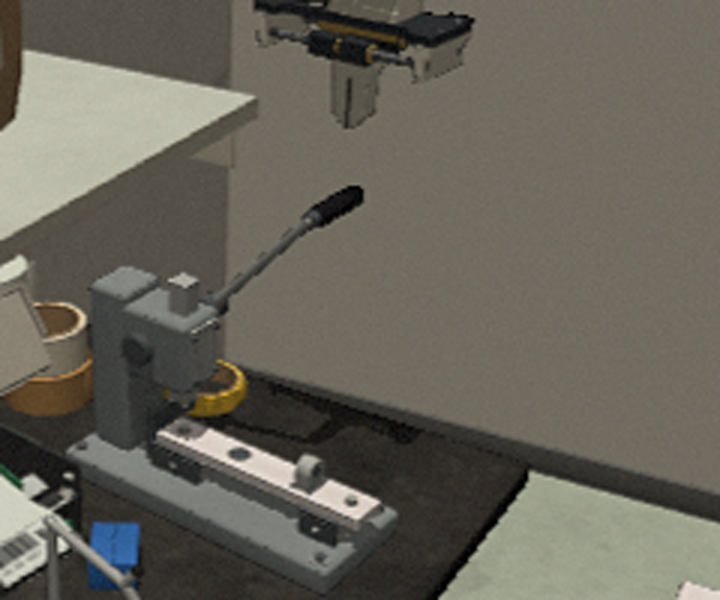

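```bash
python3 - <<'E'
from h import *
for a,o in((0,10),(0,0),(.2,-2),(.4,-2),(.6,-3),(.8,-3),(.95,-3)):
    q,r=lev(a,o);print(a);rel(q,r)
E
```

```text
0
slide [-0.001, 0.009, 0.232] turn [0.002, 0.001, -0.002] rows~ 1.2 0.0
0
slide [-0.001, 0.009, 0.272] turn [0.002, 0.001, -0.002] rows~ 1.4 0.0
0.2
slide [-0.001, -0.083, 0.38] turn [0.002, 0.001, -0.002] rows~ 1.9 0.0
0.4
slide [-0.001, -0.153, 0.496] turn [0.002, 0.001, -0.002] rows~ 2.6 0.0
0.6
slide [-0.001, -0.198, 0.628] turn [0.002, 0.001, -0.002] rows~ 3.3 0.0
0.8
slide [-0.001, -0.217, 0.763] turn [0.002, 0.001, -0.002] rows~ 4.0 0.0
0.95
slide [-0.001, -0.214, 0.865] turn [0.002, 0.001, -0.002] rows~ 4.5 0.0
```

Call:
step_arm(slide=[[0,0.01,0.12],[0,0.01,0.22],[0,0.01,0.272],[0,-0.035,0.325],[0,-0.083,0.38],[0,-0.12,0.438]], turn=[[0,0,0],[0,0,0],[0,0,0],[0,0,0],[0,0,0],[0,0,0]], jaw=[1,1,1,1,1,1])

```text
t: 14.95
tcp_pos: [490.6, -184.9, 222.5]
ee_rot: [-3.133, 0.003, 1.393]
wrist_force: [-18.5, 5.0, 16.2]
gripper_width: 0.4
```

```bash
python3 - <<'E'
from h import *
f=manip.grab_frame("side");cv2.imwrite("pics/s17.png",cv2.resize(f[100:260,240:440],None,fx=3.5,fy=3.5,interpolation=cv2.INTER_CUBIC)[:600])
for a,o in((.3,-2),(.5,-2),(.7,-3),(.8,-3),(.9,-3),(.95,-3)):
    q,r=lev(a,o);print(a);rel(q,r)
E
```

```text
0.3
slide [-0.007, 0.034, -0.011] turn [-0.007, 0.001, 0.001] rows~ 0.2 0.1
0.5
slide [-0.007, -0.022, 0.113] turn [-0.007, 0.001, 0.001] rows~ 0.6 0.1
0.7
slide [-0.006, -0.053, 0.249] turn [-0.007, 0.001, 0.001] rows~ 1.3 0.1
0.8
slide [-0.006, -0.058, 0.317] turn [-0.007, 0.001, 0.001] rows~ 1.6 0.1
0.9
slide [-0.006, -0.056, 0.385] turn [-0.007, 0.001, 0.001] rows~ 1.9 0.1
0.95
slide [-0.006, -0.053, 0.418] turn [-0.007, 0.001, 0.001] rows~ 2.1 0.1
```

View pics/s17.png

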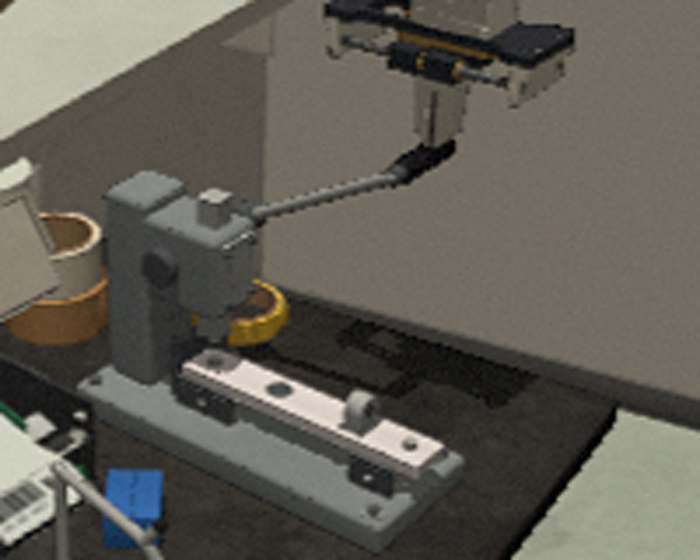

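Call:
step_arm(slide=[[0,0.01,0.02],[0,0.0,0.07],[0,-0.02,0.12],[0,-0.038,0.18],[0,-0.05,0.25],[0,-0.055,0.31]], turn=[[0,0,0],[0,0,0],[0,0,0],[0,0,0],[0,0,0],[0,0,0]], jaw=[1,1,1,1,1,1])

```text
t: 15.6
tcp_pos: [473.2, -181.1, 142.2]
ee_rot: [-3.129, 0.003, 1.397]
wrist_force: [-3.0, 0.3, 5.2]
gripper_width: 0.5
```

```bash
python3 - <<'E'
from h import *
f=manip.grab_frame("side");cv2.imwrite("pics/s18.png",cv2.resize(f[100:260,240:440],None,fx=3.5,fy=3.5,interpolation=cv2.INTER_CUBIC)[:600])
for a,o in((.8,-3),(.9,-3),(1.0,-3),(1.1,-3)):
    q,r=lev(a,o);print(a);rel(q,r)
E
```

```text
0.8
slide [-0.01, 0.005, -0.003] turn [-0.009, 0.001, 0.003] rows~ 0.1 0.1
0.9
slide [-0.01, 0.006, 0.065] turn [-0.009, 0.001, 0.003] rows~ 0.3 0.1
1.0
slide [-0.01, 0.015, 0.133] turn [-0.009, 0.001, 0.003] rows~ 0.7 0.1
1.1
slide [-0.009, 0.03, 0.199] turn [-0.009, 0.001, 0.003] rows~ 1.0 0.1
```

View pics/s18.png

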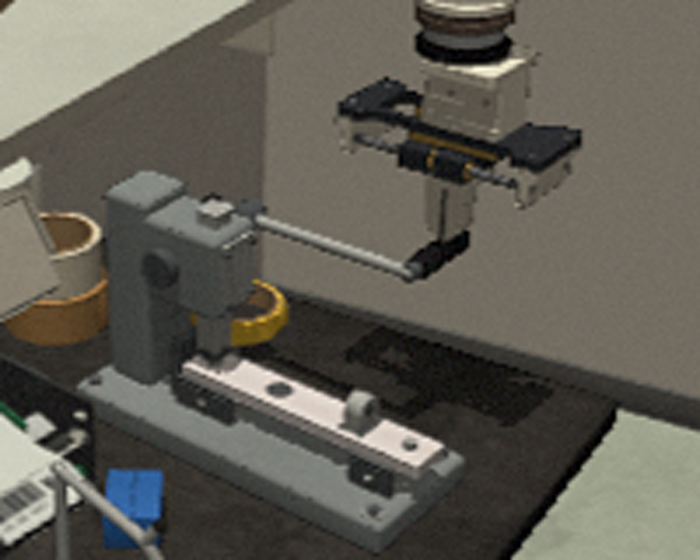

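Call:
step_arm(slide=[[-0.005,0.005,0.04],[-0.005,0.006,0.08],[-0.005,0.012,0.12],[-0.005,0.02,0.16],[-0.005,0.025,0.19]], turn=[[0,0,0],[0,0,0],[0,0,0],[0,0,0],[0,0,0]], jaw=[1,1,1,1,1])

```text
t: 16.15
tcp_pos: [477.6, -182.1, 92.7]
ee_rot: [-3.126, 0.001, 1.398]
wrist_force: [-6.1, 2.7, 15.0]
gripper_width: 0.6
```

Call:
step_arm(slide=[[0,0.005,0.02],[0,0.005,0.03],[0,0.005,0.03]], turn=[[0,0,0],[0,0,0],[0,0,0]], jaw=[1,1,1])

```text
t: 16.45
tcp_pos: [478.6, -182.4, 88.4]
ee_rot: [-3.125, 0.004, 1.4]
wrist_force: [-14.1, 2.6, 35.1]
gripper_width: 0.5
```

```bash
python3 - <<'E'
from h import *
s=manip.state();print(s['wrist_force'])
f=manip.grab_frame("side");cv2.imwrite("pics/s19.png",cv2.resize(f[100:260,240:440],None,fx=3.5,fy=3.5,interpolation=cv2.INTER_CUBIC)[:600])
for a,o in((1.05,-1),(1.1,-1),(1.15,-1)):
    q,r=lev(a,o);print(a,q);rel(q,r)
E
```

```text
[-14.14649948   2.5959678   35.1257811 ]
1.05 [ 476.77641189 -184.08289667  100.42935761]
slide [-0.008, -0.007, -0.047] turn [-0.011, 0.003, 0.005] rows~ 0.2 0.1
1.1 [ 478.74001474 -184.4381843    92.16782121]
slide [-0.008, 0.002, -0.015] turn [-0.011, 0.003, 0.005] rows~ 0.1 0.1
1.15 [ 481.10747103 -184.8665438    84.01634233]
slide [-0.008, 0.012, 0.018] turn [-0.011, 0.003, 0.005] rows~ 0.1 0.1
```

View pics/s19.png

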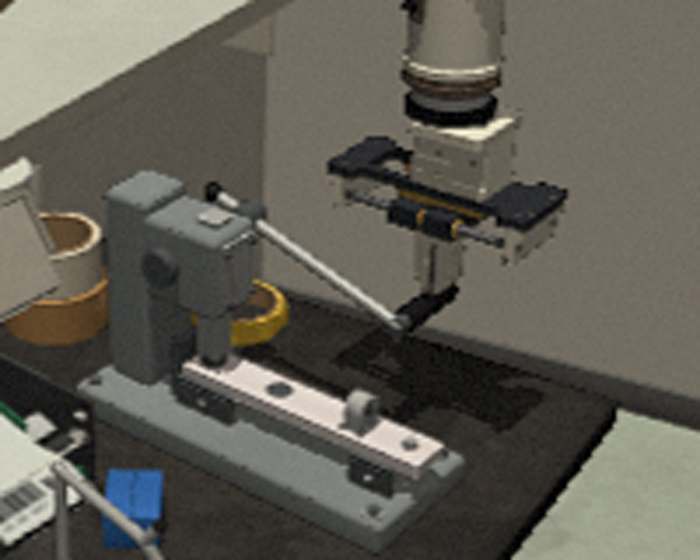

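Call:
step_arm(slide=[[0,0.003,0.018],[0,0.003,0.018]], turn=[[0,0,0],[0,0,0]], jaw=[1,1])

```text
t: 16.7
tcp_pos: [478.7, -182.5, 87.7]
ee_rot: [-3.123, 0.008, 1.401]
wrist_force: [-16.8, 3.2, 39.4]
gripper_width: 0.5
```

```bash
python3 - <<'E'
from h import *
f=manip.grab_frame("side");cv2.imwrite("pics/s20.png",cv2.resize(f[170:230,270:340],None,fx=9,fy=9,interpolation=cv2.INTER_CUBIC)[:600])
for a,o in((.9,0),(.6,0),(.3,0),(0.05,0),(0,15),(0,70)):
    q,r=lev(a,o);print(a,q);rel(q,r)
E
```

```text
0.9 [ 473.35268563 -183.46341927  126.66675133]
slide [-0.008, -0.023, -0.155] turn [-0.012, 0.005, 0.006] rows~ 0.8 0.2
0.6 [ 477.74675852 -184.2584679   177.27911098]
slide [-0.01, -0.009, -0.358] turn [-0.012, 0.005, 0.006] rows~ 1.8 0.2
0.3 [ 496.66257257 -187.68103105  224.31132302]
slide [-0.012, 0.064, -0.547] turn [-0.012, 0.005, 0.006] rows~ 2.8 0.2
0.05 [ 522.33571849 -192.32624288  257.72050754]
slide [-0.015, 0.166, -0.683] turn [-0.012, 0.005, 0.006] rows~ 3.5 0.2
0 [ 528.41043444 -193.42538135  278.56214001]
slide [-0.016, 0.189, -0.767] turn [-0.012, 0.005, 0.006] rows~ 3.9 0.2
0 [ 528.41043444 -193.42538135  333.56214001]
slide [-0.017, 0.185, -0.987] turn [-0.012, 0.005, 0.006] rows~ 5.0 0.2
```

View pics/s20.png

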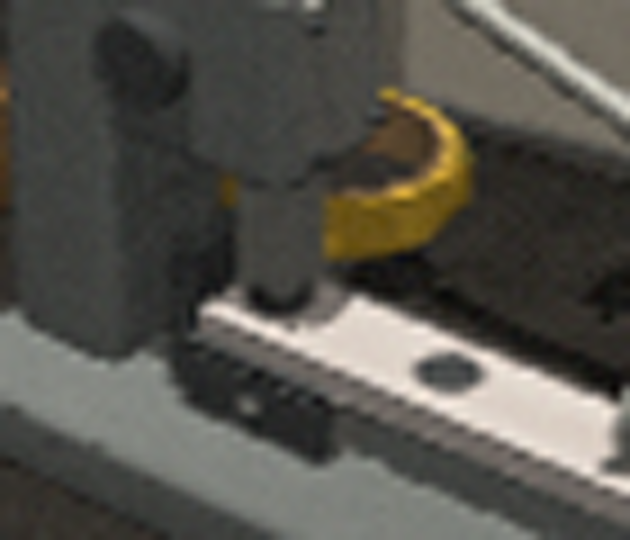

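Call:
step_arm(slide=[[0,-0.023,-0.12],[0,-0.02,-0.28],[0,0.0,-0.4],[0,0.064,-0.55],[0,0.16,-0.7],[0,0.185,-0.85],[0,0.185,-0.98],[0,0.185,-0.98]], turn=[[0,0,0],[0,0,0],[0,0,0],[0,0,0],[0,0,0],[0,0,0],[0,0,0],[0,0,0]], jaw=[1,1,1,1,1,1,1,1])

```text
t: 17.55
tcp_pos: [533.0, -188.7, 337.2]
ee_rot: [-3.132, 0.009, 1.403]
wrist_force: [0.1, 1.0, -0.3]
gripper_width: 0.2
```

```bash
python3 - <<'E'
from h import *
s=manip.state();print(s['qpos'],s['wrist_force'])
f=manip.grab_frame("side");cv2.imwrite("pics/s21.png",cv2.resize(f[110:250,250:400],None,fx=4.5,fy=4.5,interpolation=cv2.INTER_CUBIC)[:600])
q=press(-150,50,300);rel(q,[np.pi,0,PSI+np.pi])
E
```

```text
[ 0.9529596   0.31207577 -0.84875896  1.5528541   0.2453373   1.39383325
 -0.08498954] [ 0.10875432  0.95130134 -0.27260381]
slide [0.744, -0.258, 0.135] turn [-0.011, -0.002, -0.993] rows~ 4.0 10.4
```

View pics/s21.png

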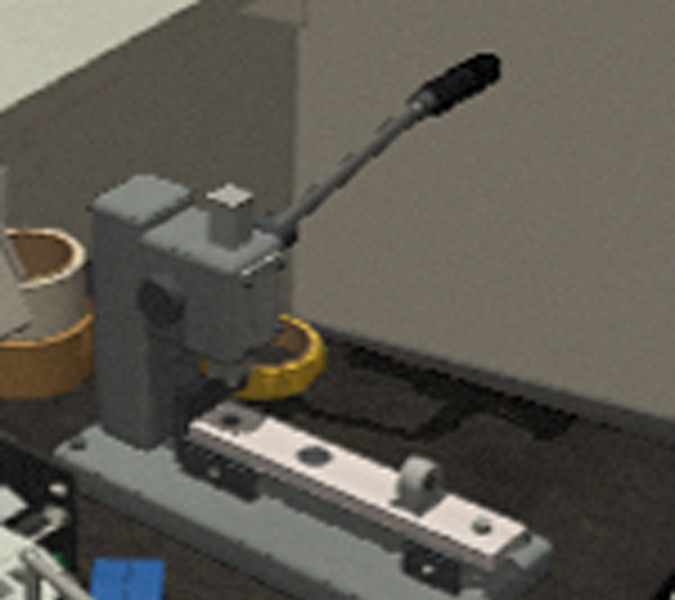

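Call:
step_arm(slide=[[0.1,0,0],[0.25,-0.05,0],[0.4,-0.1,0],[0.5,-0.15,0.05],[0.6,-0.2,0.1],[0.744,-0.258,0.13],[0.744,-0.258,0.13],[0.744,-0.258,0.13]], turn=[[0,0,0],[0,0,-0.15],[-0.005,0,-0.3],[-0.01,0,-0.45],[-0.01,0,-0.55],[-0.01,0,-0.65],[-0.01,0,-0.75],[-0.01,0,-0.85]], jaw=[1,1,1,-0.45,-0.45,-0.45,-0.45,-0.45])

```text
t: 18.4
tcp_pos: [497.3, 6.9, 300.2]
ee_rot: [-3.138, -0.0, 2.464]
wrist_force: [-0.1, -0.2, 0.0]
gripper_width: 35.4
```

```bash
python3 - <<'E'
from h import *
s=manip.state();print(s['qpos'])
rpy=[np.pi,0,PSI+np.pi]
g=(-1,0,-46.5)
for d,z in ((0,190),(0,59+60),(0,59)):
    q,r=nestB(d,z,g);print(q);rel(q,r)
E
```

```text
[ 0.91891574  0.24403347 -1.1450896   1.76446945  0.23326697  1.28519955
  0.61046494]
[538.59777696 -52.99543596 143.5       ]
slide [-0.279, -0.081, 0.627] turn [-0.002, -0.001, -0.318] rows~ 3.5 3.3
[538.59777696 -52.99543596  72.5       ]
slide [-0.279, -0.08, 0.911] turn [-0.002, -0.001, -0.318] rows~ 4.8 3.3
[538.59777696 -52.99543596  12.5       ]
slide [-0.279, -0.079, 1.151] turn [-0.002, -0.001, -0.318] rows~ 5.9 3.3
```

Call:
step_arm(slide=[[0,0,0.15],[0,0,0.3],[0,0,0.45],[0,0,0.6],[0,0,0.75],[-0.1,-0.03,0.83],[-0.22,-0.06,0.86],[-0.279,-0.08,0.9]], turn=[[-0.002,0,-0.1],[-0.002,0,-0.2],[-0.002,0,-0.318],[-0.002,0,-0.318],[-0.002,0,-0.318],[-0.002,0,-0.318],[-0.002,0,-0.318],[-0.002,0,-0.318]], jaw=[-0.45,-0.45,-0.45,-0.45,-0.45,-0.45,-0.45,-0.45])

```text
t: 19.2
tcp_pos: [539.0, -54.6, 73.6]
ee_rot: [3.141, -0.002, 2.962]
wrist_force: [-0.3, -0.2, 0.1]
gripper_width: 66.5
```

```bash
python3 - <<'E'
from h import *
import pickle
s=manip.state();print(s['qpos'],s['gripper_width'])
g=(-1,0,-46.5)
for d,z in ((0,59+40),(0,59)):
    q,r=nestB(d,z,g);print(q);rel(q,r)
p=manip.camera_params("wrist")
w=manip.grab_frame("wrist");cv2.imwrite("pics/w22.png",w)
pickle.dump((s,p),open("w22.pkl","wb"))
E
```

```text
[ 0.79450708  0.63853876 -0.97567585  1.90567209  0.6484765   0.95407431
  0.90141373] 66.480175899863
[538.59777696 -52.99543596  52.5       ]
slide [0.003, 0.006, 0.084] turn [0.0, -0.001, -0.0] rows~ 0.4 0.0
[538.59777696 -52.99543596  12.5       ]
slide [0.002, 0.006, 0.244] turn [0.0, -0.001, -0.0] rows~ 1.2 0.0
```

View pics/w22.png

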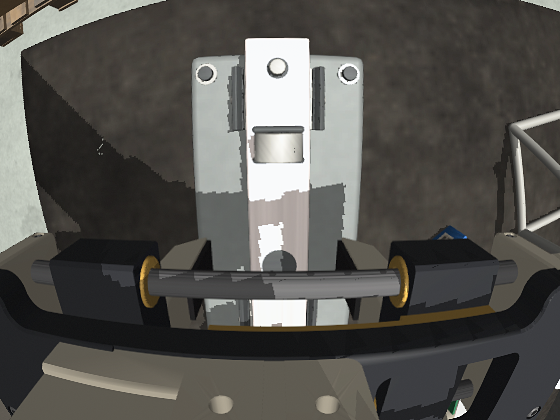

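Call:
step_arm(slide=[[0,0.006,0.1],[0.002,0.006,0.2],[0.002,0.006,0.25],[0.002,0.006,0.25],[0.002,0.006,0.25],[0.002,0.006,0.25],[0.002,0.006,0.25]], turn=[[0,0,0],[0,0,0],[0,0,0],[0,0,0],[0,0,0],[0,0,0],[0,0,0]], jaw=[-0.45,-0.45,-0.1,1,1,1,1], squeeze=55)

```text
t: 19.95
tcp_pos: [539.6, -54.3, 11.0]
ee_rot: [3.141, -0.001, 2.96]
wrist_force: [0.2, 3.3, 1.8]
gripper_width: 39.5
```

```bash
python3 - <<'E'
from h import *
import pickle
s=manip.state();print(s['wrist_force'],s['gripper_width'])
q,r=nestB(0,64,(0,0,-46.5));print(q);rel(q,r)
q,r=nestB(75,64,(0,0,-46.5));print(q);rel(q,r)
E
```

```text
[0.18795962 3.26029958 1.80684509] 39.520914618665394
[539.58179919 -53.1734816   17.5       ]
slide [0.001, 0.005, -0.026] turn [0.001, -0.001, -0.002] rows~ 0.1 0.0
[465.78013191 -39.82005857  17.5       ]
slide [0.301, 0.004, -0.025] turn [0.001, -0.001, -0.002] rows~ 1.5 0.0
```

Call:
step_arm(slide=[[0,0.004,-0.025],[0,0.004,-0.048],[0.06,0.004,-0.05],[0.15,0.004,-0.05],[0.25,0.004,-0.05],[0.32,0.004,-0.08],[0.32,0.1,-0.25],[0.32,0.16,-0.42]], turn=[[0,0,0],[0,0,0],[0,0,0],[0,0,0],[0,0,0],[0,0,0],[0,0,0],[0,0,0]], jaw=[1,1,1,1,1,1,1,1])

```text
t: 20.75
tcp_pos: [466.5, 0.0, 116.9]
ee_rot: [3.141, -0.004, 2.96]
wrist_force: [2.1, -1.3, -2.9]
gripper_width: 39.8
```

```bash
python3 - <<'E'
from h import *
import pickle
s=manip.state();print(s['wrist_force'],s['qpos'])
f=manip.grab_frame("side");cv2.imwrite("pics/s23.png",cv2.resize(f[80:280,240:440],None,fx=3,fy=3,interpolation=cv2.INTER_CUBIC)[:600])
q=press(-170,40,155);rel(q,[np.pi,0,PSI+np.pi-1.5])
E
```

```text
[ 2.1499859  -1.25072781 -2.93353303] [ 0.86361228  0.46710923 -1.11529661  2.04815934  0.51926098  0.94691246
  0.86025733]
slide [-0.023, -0.018, -0.125] turn [0.005, 0.002, 0.956] rows~ 0.6 10.0
```

View pics/s23.png

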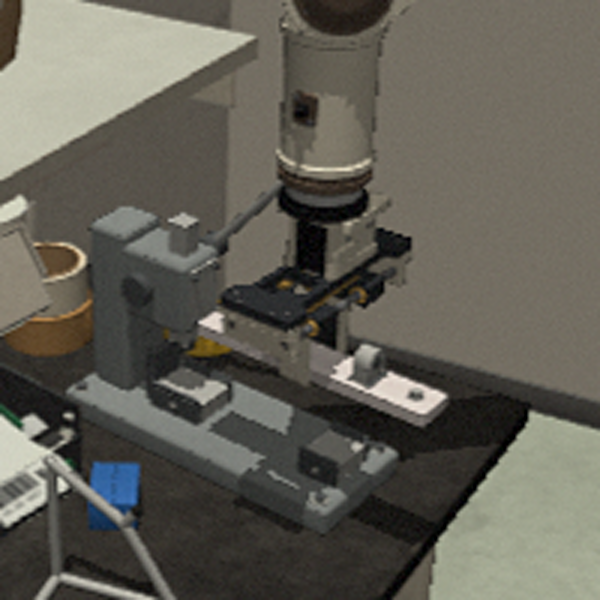

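Call:
step_arm(slide=[[0,0,-0.1],[-0.02,-0.01,-0.17],[-0.02,-0.01,-0.17],[-0.02,-0.01,-0.17],[-0.02,-0.01,-0.17],[-0.02,-0.01,-0.17],[-0.02,-0.01,-0.17],[-0.02,-0.01,-0.17]], turn=[[0,0,0.08],[0,0,0.18],[0,0,0.28],[0,0,0.38],[0,0,0.48],[0,0,0.58],[0,0,0.68],[0,0,0.78]], jaw=[1,1,1,1,1,1,1,1])

```text
t: 21.6
tcp_pos: [475.9, 0.5, 166.5]
ee_rot: [3.134, 0.001, 1.783]
wrist_force: [0.2, 0.3, -3.9]
gripper_width: 39.6
```

Call:
step_arm(slide=[[0,0,0],[0,0,0],[0,0,0],[0,0,0],[0,0,0],[0,0,0],[0,0,0],[0,0,0]], turn=[[0,0,0.1],[0,0,0.2],[0,0,0.3],[0,0,0.4],[0,0,0.5],[0,0,0.6],[0,0,0.7],[0,0,0.8]], jaw=[1,1,1,1,1,1,1,1])

```text
t: 22.4
tcp_pos: [475.3, 0.3, 166.6]
ee_rot: [3.138, -0.006, 0.583]
wrist_force: [0.1, -0.5, -3.6]
gripper_width: 39.5
```

```bash
python3 - <<'E'
from h import *
s=manip.state();print(s['wrist_force'],s['qpos'])
q=press(-175,30,155);print(q);rel(q,[np.pi,0,PSI])
E
```

```text
[ 0.10779273 -0.52885296 -3.59078704] [ 0.55417495  0.24093483 -0.69133689  1.9997714   0.18797105  0.95619555
 -1.21900193]
[470.13747889 -10.12134602 155.        ]
slide [-0.04, 0.023, 0.046] turn [0.001, -0.004, 0.485] rows~ 0.3 5.1
```

Call:
step_arm(slide=[[0,0,0],[0,0,0],[-0.02,0.01,0.0],[-0.04,0.02,0.02],[-0.04,0.023,0.046],[-0.04,0.023,0.046],[-0.04,0.023,0.046]], turn=[[0,0,0.1],[0,0,0.2],[0,0,0.3],[0,-0.004,0.4],[0,-0.004,0.485],[0,-0.004,0.485],[0,-0.004,0.485]], jaw=[1,1,1,1,1,1,1])

```text
t: 23.1
tcp_pos: [469.8, -9.8, 155.1]
ee_rot: [3.141, -0.001, -0.175]
wrist_force: [-0.2, 0.7, -3.6]
gripper_width: 39.3
```

```bash
python3 - <<'E'
from h import *
import pickle
s=manip.state();print(s['wrist_force'],s['qpos'],s['tcp_pos'],s['ee_rot'])
p=manip.camera_params("wrist")
w=manip.grab_frame("wrist");cv2.imwrite("pics/w24.png",w)
pickle.dump((s,p),open("w24.pkl","wb"))
f=manip.grab_frame("side");cv2.imwrite("pics/s24full.png",f)
cv2.imwrite("pics/s24.png",cv2.resize(f[145:215,290:400],None,fx=7,fy=7,interpolation=cv2.INTER_CUBIC)[:600])
cv2.imwrite("pics/w24a.png",cv2.resize(w[0:330,200:350],None,fx=1.8,fy=1.8,interpolation=cv2.INTER_CUBIC))
cv2.imwrite("pics/w24b.png",cv2.resize(w[0:70,215:330],None,fx=6,fy=6,interpolation=cv2.INTER_CUBIC))
E
```

```text
[-0.16741442  0.72643215 -3.56042888] [ 0.46384227  0.2323493  -0.5641947   2.02050726  0.15562275  0.92921541
 -1.92795085] [469.80982376  -9.7999539  155.13483044] [ 3.14067012e+00 -6.19994384e-04 -1.75463077e-01]
```

View pics/w24.png

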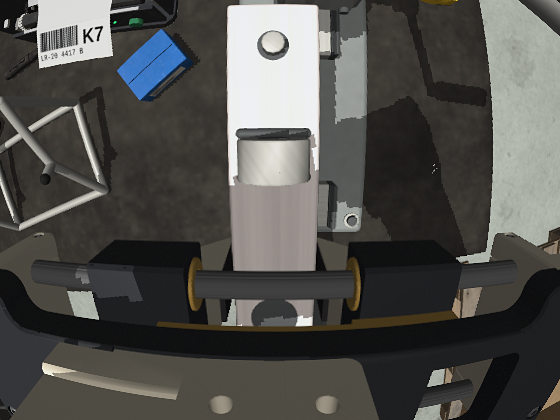

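View pics/w24b.png

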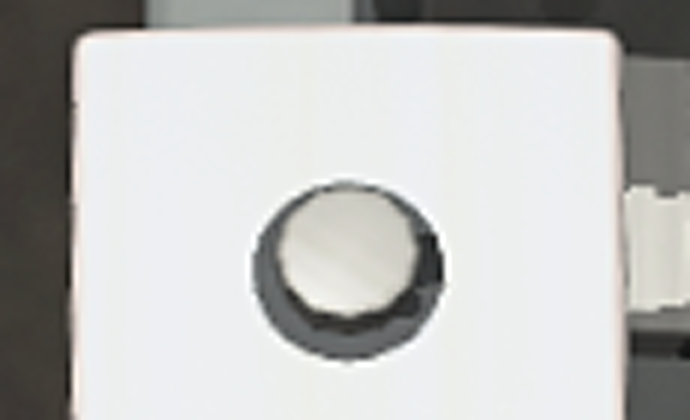

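View pics/s24.png

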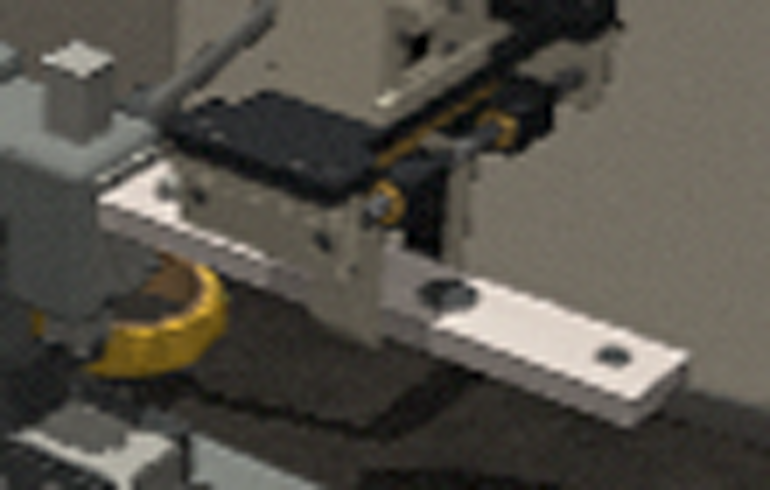

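```bash
python3 - <<'E'
from fitbar import *
import pickle
np.set_printoptions(precision=3,suppress=True)
s,p=pickle.load(open("w24.pkl","rb"))
W=lambda u,v:(215+u/6-.4,v/6-.4)
wp=[(W(73,32),(-20,120,7)),(W(621,32),(20,120,7)),(W(349,270),(0,100,7))]
S=lambda u,v:(290+u/7-.43,145+v/7-.43)
sp=[(S(690,354),(20,-120,7)),(S(628,400),(-20,-120,7)),(S(100,200),(-20,120,7))]
for a,b in((wp,sp),(wp,[])):
    x,f,X=fit(s,p,a,b);print(x,"\n",f)
g=x[:3]
for g in((x[0],-.8,-47),):
  for d,z in((75,72),(3,72),(2,59)):
    q,r=nestA(d,z,g);print(q);rel(q,r)
E
```

```text
[  4.901  -0.629 -45.692  -0.001  -0.009   0.005] 
 [ 0.559 -0.43  -0.215 -0.174 -0.452  0.337 -0.09   0.138  0.825  0.182
  0.182 -0.166 -0.062 -0.56   0.272]
[  4.786   0.038 -45.191   0.001  -0.002  -0.001] 
 [ 0.368 -0.219 -0.132 -0.367 -0.22   0.551  0.061 -0.094 -0.076]
[460.928 -39.755  25.   ]
slide [-0.017, 0.124, 0.522] turn [0.0, -0.001, 0.002] rows~ 2.7 0.0
[531.778 -52.574  25.   ]
slide [0.271, 0.125, 0.522] turn [0.0, -0.001, 0.002] rows~ 3.0 0.0
[532.762 -52.752  12.   ]
slide [0.275, 0.125, 0.574] turn [0.0, -0.001, 0.002] rows~ 3.2 0.0
```

Call:
step_arm(slide=[[-0.017,0.123,0.1],[-0.017,0.123,0.25],[-0.017,0.123,0.38],[-0.017,0.123,0.47],[-0.017,0.123,0.51],[-0.017,0.123,0.526],[-0.017,0.123,0.526]], turn=[[0,0,0.002],[0,0,0.002],[0,0,0.002],[0,0,0.002],[0,0,0.002],[0,0,0.002],[0,0,0.002]], jaw=[1,1,1,1,1,1,1])

```text
t: 23.9
tcp_pos: [461.5, -39.2, 24.3]
ee_rot: [3.141, -0.002, -0.178]
wrist_force: [-0.8, 0.2, -3.1]
gripper_width: 39.5
```

```bash
python3 - <<'E'
from h import *
import pickle
s=manip.state();print(s['wrist_force'],s['qpos'])
g=(4.2,-.5,-48)
for d,z in((75,71.5),(10,71.5),(3,71.5),(0,71.5)):
    q,r=nestA(d,z,g);print(q);rel(q,r)
p=manip.camera_params("wrist")
w=manip.grab_frame("wrist");cv2.imwrite("pics/w25.png",w)
pickle.dump((s,p),open("w25.pkl","wb"))
f=manip.grab_frame("side");cv2.imwrite("pics/s25.png",cv2.resize(f[150:250,260:400],None,fx=5,fy=5,interpolation=cv2.INTER_CUBIC)[:600])
E
```

```text
[-0.78652955  0.23631782 -3.12636937] [ 0.42146181  0.43762999 -0.46418683  2.13078091  0.32553659  0.63822435
 -2.01734121]
[461.55821572 -39.564278    23.5       ]
slide [0.0, 0.001, 0.003] turn [0.0, -0.001, 0.001] rows~ 0.0 0.0
[525.5196607  -51.13724462  23.5       ]
slide [0.26, 0.002, 0.004] turn [0.0, -0.001, 0.001] rows~ 1.3 0.0
[532.40781631 -52.38356411  23.5       ]
slide [0.288, 0.002, 0.004] turn [0.0, -0.001, 0.001] rows~ 1.4 0.0
[535.359883   -52.91770103  23.5       ]
slide [0.3, 0.002, 0.004] turn [0.0, -0.001, 0.001] rows~ 1.5 0.0
```

View pics/w25.png

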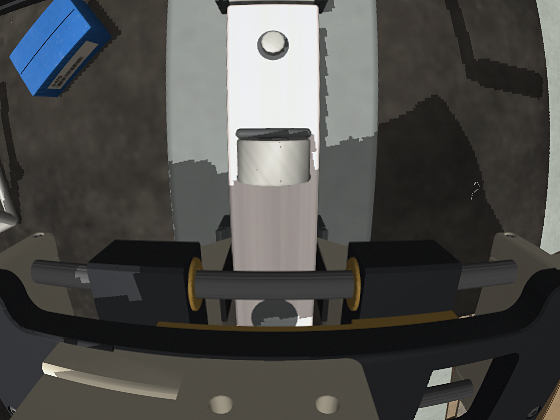

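View pics/s25.png

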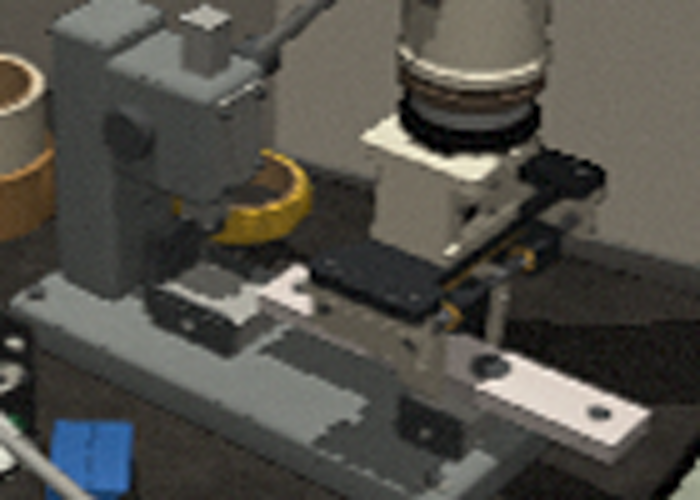

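Call:
step_arm(slide=[[0.1,0,0.003],[0.2,0,0.004],[0.26,0,0.004],[0.28,0,0.004],[0.288,0,0.004],[0.292,0,0.004]], turn=[[0,0,0],[0,0,0],[0,0,0],[0,0,0],[0,0,0],[0,0,0]], jaw=[1,1,1,1,1,1])

```text
t: 24.6
tcp_pos: [533.3, -52.2, 24.5]
ee_rot: [3.141, -0.003, -0.178]
wrist_force: [-0.3, 0.8, -4.7]
gripper_width: 39.4
```

```bash
python3 - <<'E'
from h import *
import pickle
s=manip.state();print(s['wrist_force'],s['ft_torque'],s['qpos'])
g=(4.2,-.5,-48)
for d,z in((3,71.5),(0,71.5),(2,59)):
    q,r=nestA(d,z,g);print(q);rel(q,r)
p=manip.camera_params("wrist")
w=manip.grab_frame("wrist");cv2.imwrite("pics/w26.png",w)
pickle.dump((s,p),open("w26.pkl","wb"))
f=manip.grab_frame("side");cv2.imwrite("pics/s26.png",cv2.resize(f[160:240,270:390],None,fx=6,fy=6,interpolation=cv2.INTER_CUBIC)[:600])
E
```

```text
[-0.32444115  0.79459641 -4.74259491] [ 0.11201883  0.13598593 -0.02929904] [ 0.40413113  0.53501804 -0.44474179  1.95986883  0.34249787  0.71699917
 -1.99571816]
[532.40781631 -52.38356411  23.5       ]
slide [-0.003, 0.001, 0.004] turn [0.001, -0.002, 0.001] rows~ 0.0 0.0
[535.359883   -52.91770103  23.5       ]
slide [0.009, 0.001, 0.004] turn [0.001, -0.002, 0.001] rows~ 0.0 0.0
[533.39183854 -52.56160975  11.        ]
slide [0.001, 0.001, 0.054] turn [0.001, -0.002, 0.001] rows~ 0.3 0.0
```

View pics/s26.png

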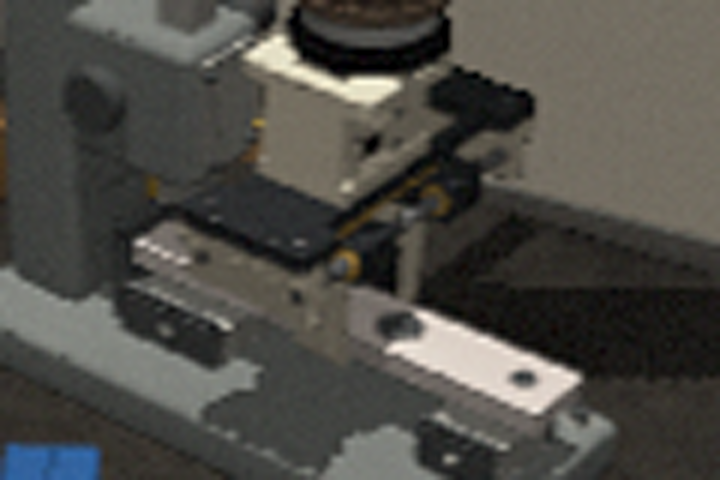

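View pics/w26.png

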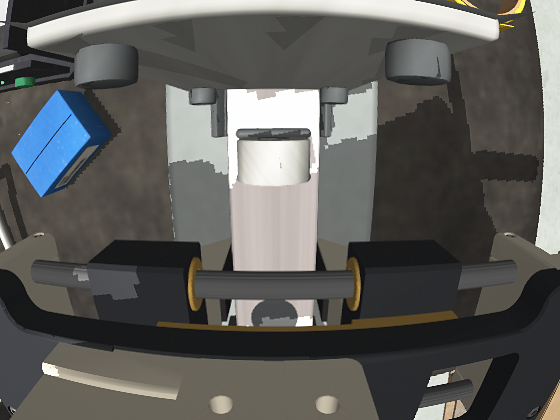

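Call:
step_arm(slide=[[0.005,0.001,0.004],[0.009,0.001,0.004]], turn=[[0,-0.001,0],[0,-0.001,0]], jaw=[1,1])

```text
t: 24.9
tcp_pos: [534.7, -52.9, 23.2]
ee_rot: [3.14, -0.001, -0.178]
wrist_force: [0.7, 0.5, -4.6]
gripper_width: 39.3
```

Call:
step_arm(slide=[[0.006,0,0],[0.007,0,0]], turn=[[0,0,0],[0,0,0]], jaw=[1,1])

```text
t: 25.1
tcp_pos: [535.1, -52.9, 22.8]
ee_rot: [3.14, 0.002, -0.178]
wrist_force: [-3.3, 1.0, -3.2]
gripper_width: 39.3
```

Call:
step_arm(slide=[[-0.003,0,0.01],[-0.003,0,0.028],[-0.003,0,0.04],[-0.003,0,0.047]], turn=[[0,0,0],[0,0,0],[0,0,0],[0,0,0]], jaw=[1,1,1,1])

```text
t: 25.5
tcp_pos: [534.5, -52.9, 11.0]
ee_rot: [3.14, 0.002, -0.178]
wrist_force: [-6.6, -0.2, 17.1]
gripper_width: 39.4
```

Seated (force reversed as before). Release.

Call:
step_arm(slide=[[0,0,-0.002],[0,0,-0.002],[0,0,-0.002],[0,0,-0.002]], turn=[[0,0,0],[0,0,0],[0,0,0],[0,0,0]], jaw=[-0.5,-0.5,-0.5,-0.5])

```text
t: 25.9
tcp_pos: [534.9, -53.0, 11.7]
ee_rot: [3.14, 0.001, -0.178]
wrist_force: [0.3, -0.5, -0.7]
gripper_width: 66.3
```

```bash
python3 - <<'E'
from h import *
import pickle
s=manip.state();print(s['wrist_force'],s['qpos'],s['gripper_width'])
p=manip.camera_params("wrist")
w=manip.grab_frame("wrist");cv2.imwrite("pics/w27.png",w)
pickle.dump((s,p),open("w27.pkl","wb"))
f=manip.grab_frame("side");cv2.imwrite("pics/s27.png",cv2.resize(f[160:240,270:390],None,fx=6,fy=6,interpolation=cv2.INTER_CUBIC)[:600])
q=press(-150,50,300);rel(q,[np.pi,0,PSI+np.pi/2])
rel([*s['tcp_pos'][:2],75],[np.pi,0,PSI])
E
```

```text
[ 0.34702683 -0.51219027 -0.68953209] [ 0.39497648  0.56002077 -0.43373999  1.95618319  0.35559894  0.70103283
 -2.00440229] 66.33046735794368
slide [-0.186, -0.201, -1.154] turn [0.0, 0.001, -0.999] rows~ 5.9 10.5
slide [0.001, 0.0, -0.253] turn [0.001, 0.001, 0.001] rows~ 1.3 0.0
```

View pics/s27.png

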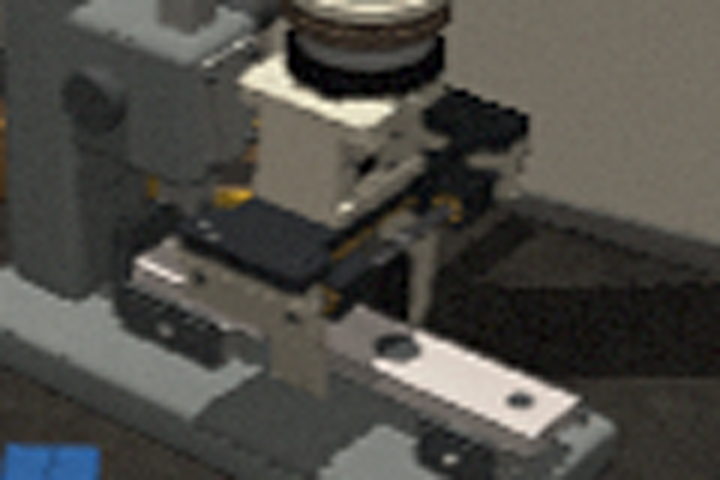

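View pics/w27.png

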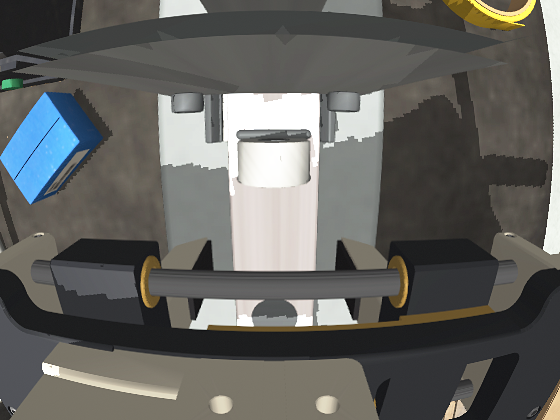

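Call:
step_arm(slide=[[0,0,-0.1],[0,0,-0.25],[-0.06,-0.1,-0.4],[-0.15,-0.2,-0.58],[-0.186,-0.2,-0.76],[-0.186,-0.2,-0.95],[-0.186,-0.2,-1.0],[-0.186,-0.2,-1.0]], turn=[[0,0,0],[0,0,0],[0,0,0],[0,0,-0.08],[0,0,-0.17],[0,0,-0.26],[0,0,-0.35],[0,0,-0.44]], jaw=[-0.5,-0.5,-0.5,1,1,1,1,1])

```text
t: 26.8
tcp_pos: [500.2, 5.0, 265.1]
ee_rot: [3.137, -0.003, 0.519]
wrist_force: [-0.8, 0.1, -0.5]
gripper_width: 33.3
```

```bash
python3 - <<'E'
from h import *
print(manip.state()['qpos'])
q,r=lev(0,70);rel(q,r)
f=manip.grab_frame("side");cv2.imwrite("pics/s28.png",cv2.resize(f[160:240,270:390],None,fx=6,fy=6,interpolation=cv2.INTER_CUBIC)[:600])
E
```

```text
[ 0.55661446  0.17663432 -0.69686389  1.82399267  0.12605289  1.17984601
 -1.23180662]
slide [-0.295, 0.746, -0.271] turn [0.004, -0.0, -0.555] rows~ 4.2 5.8
```

View pics/s28.png

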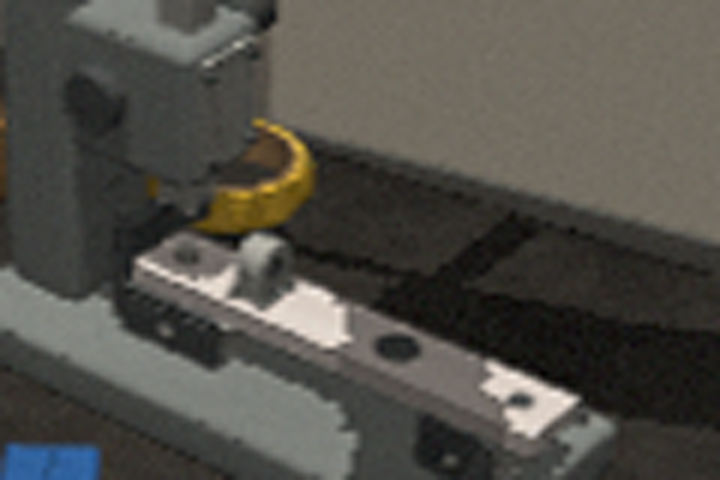

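Call:
step_arm(slide=[[0,0,-0.2],[-0.03,0.1,-0.27],[-0.1,0.25,-0.27],[-0.15,0.4,-0.27],[-0.22,0.55,-0.27],[-0.28,0.7,-0.27],[-0.295,0.746,-0.27],[-0.295,0.746,-0.27]], turn=[[0,0,-0.09],[0,0,-0.18],[0,0,-0.27],[0,0,-0.36],[0,0,-0.45],[0,0,-0.555],[0,0,-0.555],[0,0,-0.555]], jaw=[1,1,1,1,1,1,1,1])

```text
t: 27.65
tcp_pos: [528.2, -195.9, 330.3]
ee_rot: [3.141, 0.001, 1.39]
wrist_force: [-0.7, -0.4, 0.1]
gripper_width: 0.5
```

```bash
python3 - <<'E'
from h import *
print(manip.state()['gripper_width'],manip.state()['qpos'])
for a,o in((0,0),(.1,-2),(.2,-2),(.3,-2),(.4,-2),(.5,-2),(.6,-3),(.7,-3),(.8,-3)):
    q,r=lev(a,o);print(a);rel(q,r)
E
```

```text
0.5304393869219712 [ 0.84471756  0.26530007 -0.66258135  1.58091488  0.16740809  1.35196635
 -0.01766404]
0
slide [0.01, -0.001, 0.267] turn [0.0, 0.001, -0.001] rows~ 1.3 0.0
0.1
slide [0.01, -0.049, 0.323] turn [0.0, 0.001, -0.001] rows~ 1.6 0.0
0.2
slide [0.01, -0.093, 0.375] turn [0.0, 0.001, -0.001] rows~ 1.9 0.0
0.3
slide [0.01, -0.13, 0.432] turn [0.0, 0.001, -0.001] rows~ 2.3 0.0
0.4
slide [0.01, -0.162, 0.492] turn [0.0, 0.001, -0.001] rows~ 2.6 0.0
0.5
slide [0.01, -0.188, 0.555] turn [0.0, 0.001, -0.001] rows~ 2.9 0.0
0.6
slide [0.01, -0.207, 0.624] turn [0.0, 0.001, -0.001] rows~ 3.3 0.0
0.7
slide [0.01, -0.22, 0.691] turn [0.0, 0.001, -0.001] rows~ 3.6 0.0
0.8
slide [0.01, -0.226, 0.758] turn [0.0, 0.001, -0.001] rows~ 4.0 0.0
```

Call:
step_arm(slide=[[0.01,0,0.13],[0.01,0,0.22],[0.01,0,0.267],[0.01,-0.035,0.323],[0.01,-0.075,0.375],[0.01,-0.115,0.432],[0.01,-0.145,0.492],[0.01,-0.175,0.555]], turn=[[0,0,0],[0,0,0],[0,0,0],[0,0,0],[0,0,0],[0,0,0],[0,0,0],[0,0,0]], jaw=[1,1,1,1,1,1,1,1])

```text
t: 28.45
tcp_pos: [485.1, -183.5, 192.3]
ee_rot: [3.141, 0.002, 1.391]
wrist_force: [-2.0, 0.4, 4.8]
gripper_width: 0.6
```

```bash
python3 - <<'E'
from h import *
for a,o in((.5,-2),(.6,-3),(.7,-3),(.8,-3),(.9,-3),(1.0,-3),(1.1,-3)):
    q,r=lev(a,o);print(a);rel(q,r)
E
```

```text
0.5
slide [-0.008, -0.009, 0.003] turn [0.0, 0.001, -0.001] rows~ 0.1 0.0
0.6
slide [-0.008, -0.028, 0.072] turn [0.0, 0.001, -0.001] rows~ 0.4 0.0
0.7
slide [-0.008, -0.041, 0.139] turn [0.0, 0.001, -0.001] rows~ 0.7 0.0
0.8
slide [-0.008, -0.047, 0.206] turn [0.0, 0.001, -0.001] rows~ 1.1 0.0
0.9
slide [-0.008, -0.046, 0.274] turn [0.0, 0.001, -0.001] rows~ 1.4 0.0
1.0
slide [-0.008, -0.039, 0.342] turn [0.0, 0.001, -0.001] rows~ 1.7 0.0
1.1
slide [-0.007, -0.024, 0.408] turn [0.0, 0.001, -0.001] rows~ 2.0 0.0
```

Call:
step_arm(slide=[[-0.004,-0.02,0.07],[-0.008,-0.035,0.139],[-0.008,-0.043,0.206],[-0.008,-0.044,0.26],[-0.008,-0.042,0.31],[-0.008,-0.035,0.36],[-0.008,-0.024,0.408],[-0.008,-0.022,0.425]], turn=[[0,0,0],[0,0,0],[0,0,0],[0,0,0],[0,0,0],[0,0,0],[0,0,0],[0,0,0]], jaw=[1,1,1,1,1,1,1,1])

```text
t: 29.25
tcp_pos: [478.0, -182.5, 87.6]
ee_rot: [-3.137, 0.002, 1.391]
wrist_force: [-16.1, 5.1, 41.0]
gripper_width: 0.4
```

Call:
step_arm(slide=[[0,0.004,0.02],[0,0.004,0.035],[0,0.004,0.045],[0,0.004,0.045]], turn=[[0,0,0],[0,0,0],[0,0,0],[0,0,0]], jaw=[1,1,1,1])

```text
t: 29.65
tcp_pos: [479.1, -182.8, 82.8]
ee_rot: [-3.137, 0.008, 1.39]
wrist_force: [-23.4, 3.9, 62.9]
gripper_width: 0.2
```

```bash
python3 - <<'E'
from h import *
f=manip.grab_frame("side");cv2.imwrite("pics/s29.png",cv2.resize(f[110:250,250:400],None,fx=4.2,fy=4.2,interpolation=cv2.INTER_CUBIC)[:600])
E
```

```text
(no output)
```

View pics/s29.png

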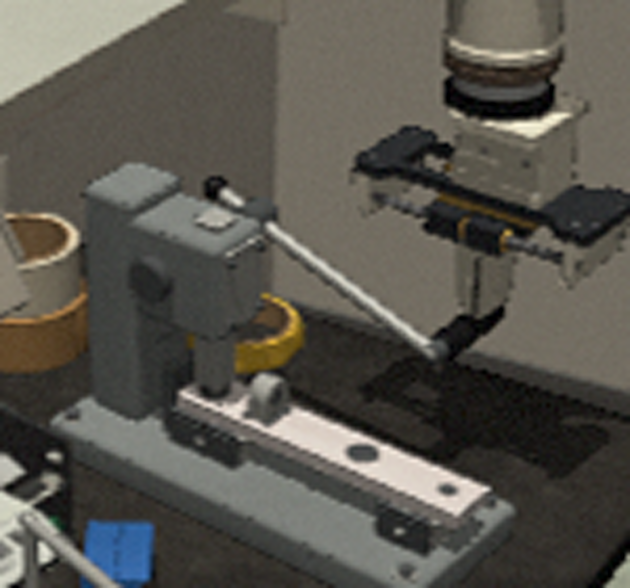

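Call:
step_arm(slide=[[0,-0.02,-0.14],[0,-0.02,-0.3],[0,0.0,-0.42],[0,0.064,-0.57],[0,0.16,-0.72],[0,0.185,-0.87],[0,0.185,-1.0],[0,0.185,-1.0]], turn=[[0,0,0],[0,0,0],[0,0,0],[0,0,0],[0,0,0],[0,0,0],[0,0,0],[0,0,0]], jaw=[1,1,1,1,1,1,1,1])

```text
t: 30.5
tcp_pos: [529.6, -187.7, 338.2]
ee_rot: [3.137, 0.01, 1.39]
wrist_force: [0.6, -0.4, 0.3]
gripper_width: 0.5
```

```bash
python3 - <<'E'
from h import *
f=manip.grab_frame("side");cv2.imwrite("pics/s30.png",cv2.resize(f[110:250,250:400],None,fx=4.2,fy=4.2,interpolation=cv2.INTER_CUBIC)[:600])
cv2.imwrite("pics/s30z.png",cv2.resize(f[190:240,285:370],None,fx=9,fy=9,interpolation=cv2.INTER_CUBIC)[:600])
w=manip.grab_frame("wrist");cv2.imwrite("pics/w30.png",w)
print(manip.state()['wrist_force'])
E
```

```text
[-0.24826223  0.01597929 -0.21012128]
```

View pics/s30z.png

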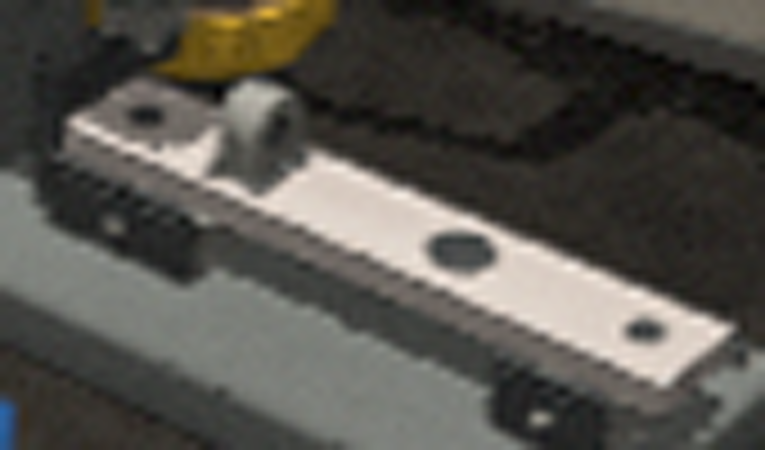

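View pics/w30.png

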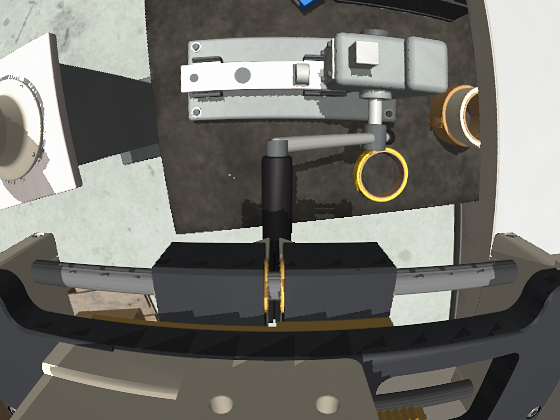

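View pics/s30.png

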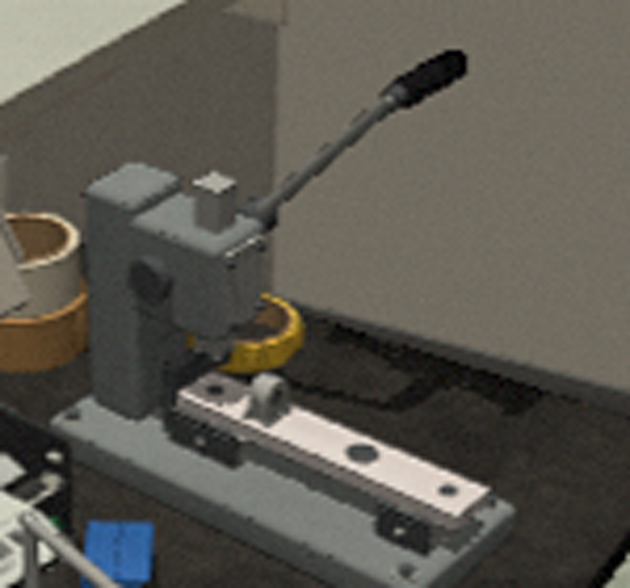

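```bash
python3 -c "
from cell import manip
print(manip.finish_job())"
```

```text
the job is handed in; nothing more can be done
None
```

I pressed both dowel pins with the arbor press and handed the job in at about 30.5 s of the 72 s allowed. The hand-in call gives no verdict, so I don't know the official result.

**What I did:** I took the bar from the rack and laid it in the nest with the plain end at the stop. I pressed that pin, turned the bar end for end, butted the ear end against the stop and pressed the second pin. Then I let the lever spring back and left the arm clear above everything.

**Last checks:**
- **Pins:** The side pictures show both pins flush. Both presses reached the same hard stop: the tool was at about 87.6 mm height with about 40 N on the lever grip. The second press was then pushed on to 63 N.
- **Bar:** It looks flat and centred between the rails with the ear end at the stop, where I felt light contact (about 3 N) before lowering it.
- **Lever and arm:** The lever looks fully up, and the wrist force was near zero at the end.

**What failed or disagreed:**
- **First grasp:** It closed on nothing. The finger tips proved to be about 38 mm behind the reported tool point, so I went deeper and the second grasp held.
- **First placing:** The wrist camera put the plain end about 2.4 mm short of the stop, inside the 7 mm allowed. I didn't confirm that by touch.
- **Flushness:** I judged it from pictures and force only; I had no direct reading of how far the pins went in.
- **Carton, stapler and keys:** I made no final measurement of them. The arm wasn't seen to touch them.

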